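Slide a border tile home under the inspection hood and set the focus

ROBOT

A 6-joint arm with a two-finger parallel gripper is mounted at the origin on the work surface. World frame = base frame: x ahead of the robot, y to its left, z up, the work surface at z = 0. Lengths are in mm, angles in degrees, forces in N, time in s.
With the tool pointing down it reaches from about 300 to 850 mm from the base axis. Payload 4.2 kg.
Tool frame: the origin (TCP) lies at the very end of the fingers, on their centre line; the grasp point (between the pads) lies 19 mm behind it; z points along the fingers, y is the line along which they close (so a half turn about z gives the same grasp; the last joint's range is limited). The gripper opens to 91 mm and grips with 3 to 60 N. Pads are 32 mm wide; open, the fingers measure 118 mm over their backs; the gripper's body (76 mm by 178 mm) begins 60 mm behind the grasp point.
Start: joints at [-65.89, 18.312, 89.639, -0, 72.044, -1.146], TCP at [245.337, -520.051, 213.976] pointing down, gripper open.
Joint ranges: [-177.97, 177.97], [-48.28, 115.42], [12.27, 149.76], [-77.06, 257.06], [2.81, 150.46], [-146.56, 146.56]. Speed limits (degrees/s): [147.25, 147.25, 180, 180, 180, 180].

INTERFACE

Orientations are given as [roll, pitch, yaw] about the fixed x, y, z axes, in that order (R = Rz(yaw) Ry(pitch) Rx(roll)).
In Python, from workcell import env, grab_frame gives the robot as it stands. The module is installed in compiled form; this text tells all that it offers.
- The arm moves only by the tool move_arm, never from a script. Its argument "plan" is a list of rows, each an object of numbers: "tx", "ty", "tz": the shift along the tool's x, y, z in cm; "wx", "wy", "wz": the turn, a rotation vector about the tool's x, y, z in rad. In form: [{"tx": .., "ty": .., "tz": .., "wx": .., "wy": .., "wz": ..}, ...]. A call has 1 to 12 rows; each row shifts and turns the commanded pose from where the row before left it, along the tool's axes as they then stand; what a row does not reach is not made up. A row lasts 1/12 s, in which the tool goes at most 41.7 mm and 7.16 degrees, less where a joint would pass 70% of its speed; a pose out of reach is approached as far as the arm can. A call is refused whole if a number of a shift passes 4.17 or a number of a turn 0.125, either way. A call with a gripper value outside its range is refused whole. "gripper" is the finger opening in cm, from 0 to 9.12, set as the call begins (left out, the last holds). The fingers move at their own pace and stop on an object; "force" is the grip in N (left out, the last holds). Time passes only in rows, so rows that do not move let the fingers close. It gives the time, the measured TCP pose, the force, the opening and the grip force at its end, in the units of the state.
- env.state(): the state, without advancing time (a new reading comes with each control period).
- grab_frame(name): name is "scene" or "side" or "wrist"; returns a dict with "color" (480x640x3 uint8, red, green, blue), "vfov" (degrees; the focal length in pixels is half the picture's height over the tangent of half this angle, whatever the lens; pixels are square), "cx", "cy" (the principal point, pixels), "k1" (the pictures are not rectified: a ray, as slopes to the right and down, at radius r is drawn at 1 + k1 r^2 times it, then the intrinsics apply), "view" (4x4, takes a point from world to camera coordinates). Camera axes: x right, y up, looking along -z (the intrinsics and any distortion apply to the point x, -y, -z); pixel columns grow to the right and rows downward; lengths in mm; the calibration is good to about 2 mm. A picture is of the moment at which its call begins. There is no depth.
- env.job_done(): hands the job in; it is judged then, once.
The state is a dict: "time_s": time; "qpos": joint angles; "qvel": joint speeds; "effort": joint torques, N m; "ee_pos": TCP position; "ee_rot": TCP orientation; "force": force on the tool from outside, world axes, zero at the start; "torque": the same for the moment, N m; "gripper_width": finger opening in mm; "gripper_force": force on a finger pad.
Only numpy, scipy, OpenCV 4.12 (cv2) and the standard library are available. Lean on these libraries where they do the work, as an engineer would, in place of code of your own. Each camera call takes 0.05 s, during which the arm holds its last target. There are 200 camera calls.

TASK

Take the narrow border tile from the ware board, lay it glazed face up on the inspection stand's bed between the guides, and slide it gently in under the hood until you feel it rest fully against the hidden end stop, without shoving the stop back out of its setting. Then turn the focus knob on the sloping console clockwise until its pointer stands at the white index mark. Leave the other things on the table where they are.

Things in the scene. Friction and masses are not known exactly. Their poses are not given: they have to be found in the camera images.
- tile: the narrow border tile, loose, terracotta with white glaze on top: 120 (its x) x 56 (its y) x 16 (its z) mm, 0.2 to 0.3 kg. Starts flat on the ware board, the only oblong tile there. Origin at the centre of its underside; its two ends are alike
- board: ware board: bare fixed wooden board, 400 (x) x 250 (y) mm, top 20 mm above the table; origin under its centre
- bed (a point): point on top of the inspection stand's plywood bed (20 mm above the table), on the centre line between the guides, 93 mm before the hood's front edge; x runs along the bed into the hood, y left, z up. The bed ends at x = -85 mm and is 160 mm wide. A tile laid along x with its centre here has its nose 20 mm inside the straight guides and its middle free of them
- guides (a point): centre of the mouth of the guides, on the bed's top, axes as bed (whose point is 40 mm before it). From here two aluminium guides, 14 mm high, run 170 mm along x with inner faces 31 mm either side of the centre line; in the 31 mm before it they flare out to about 40 mm either side
- hood_edge (a point): middle of the lower front edge of the grey hood, 120 mm above the bed; axes as bed. Hood 178 mm wide (y), front face 55 mm high, open below at the front; 70 mm further in a black light shield hangs to 36 mm above the bed. An upright gripper pushing the tile's end strikes the hood before the tile is home: lean its top back by 35 to 45 degrees, away from the hood
- stop (a joint): how far the hidden end stop has been shoved back from its setting, m; 0 = as set. A wooden block across the bed inside the hood, 50 mm wide, 24 mm high, held by friction, yields at about 14 N. Its face is 195 to 235 mm from bed along x (unknown), so the outer end of a tile against it is 18 mm before to 22 mm inside the hood's edge
- feeler (a joint): small sprung pin (under 1 N) in the middle of the stop's face, m: 0 = untouched, 0.004 = pressed flush with the face by a tile that lies against the stop
- focus_grip (a point): black focus knob on the 100 mm wide sloping console right of the bed: disc of 48 mm with a bar grip 46 mm long (its x), 13 mm wide (its y), 10 to 32 mm above the panel. Point on the axis, 10 mm below the bar's top. z = knob's axis, out of the panel, leaning 30 degrees from vertical away from the hood; +x points along the bar to its pointer end (white line)
- focus (a joint): angle of the focus knob, rad, growing clockwise seen from above the panel; at 1.30 the pointer stands at the white index mark on the panel's uphill side (towards the hood). Starts 0.6 to 1.4 below that
- square_lower: bystander: lower of two stacked square terracotta tiles (90 x 90 x 14 mm, white glaze) on the ware board; origin under its centre
- square_upper: bystander: upper of the two stacked square tiles (90 x 90 x 14 mm); origin under its centre
- batten: bystander: dark wooden batten, 220 x 24 x 18 mm, lying on the table along its x; origin under its centre
- jar: bystander: closed glaze jar with steel lid, 68 mm across, 75 mm tall; origin under its centre
- scraper: bystander: spatula lying on the table along its x
- mug: bystander: blue mug, 80 mm across, 90 mm tall; origin under its centre
Things that resemble listed ones, but are neither listed nor needed, are in the scene too. Leave any black or purple look-alike of the tile alone.

How it is judged:
By the outcome, as a careful person would: the job done as asked, in the order asked, and still so for the second after the job is handed in, with the robot touching nothing.
It also fails if it takes over 72 s, if anything falls off the work surface, if the arm or the gripper's body presses on something with over 40 N, if the wrist force passes 120 N, or if a joint passes its speed limit or range.

## Working session

There is one attempt and no reset: what is moved stays moved. The work goes in short steps, Python scripts to look and compute and a tool call to move; the robot and the scene stay as the last step left them, time stands still between calls to the robot, and variables do not carry over. Pictures are saved under pics/ and viewed, at most 10 in all, crops included, and the job is handed in when it is done.

Besides the shell and the picture viewer there is one more tool, called after ">>>" by a JSON object that holds its "method" and its "body", one argument or row to a line. move_arm: Moves the arm, as the interface text tells. Its arguments: {"type":"object","properties":{"plan":{"type":"array","items":{"type":"object","properties":{"tx":{"type":"number"},"ty":{"type":"number"},"tz":{"type":"number"},"wx":{"type":"number"},"wy":{"type":"number"},"wz":{"type":"number"}}}},"gripper":{"type":"number"},"force":{"type":"number"}},"required":["plan"]}

```bash
mkdir -p pics; cat > h.py <<'E'
import numpy as np, cv2, json
from workcell import env, grab_frame
from scipy.spatial.transform import Rotation as R
def save(f,n): cv2.imwrite(n,cv2.cvtColor(f["color"],cv2.COLOR_RGB2BGR))
def cam(f):
    F=240/np.tan(np.radians(f["vfov"]/2)); return F,f["cx"],f["cy"],f["k1"],np.array(f["view"])
def ray(f,u,v):
    F,cx,cy,k,V=cam(f); K=np.array([[F,0,cx],[0,F,cy],[0,0,1.]])
    p=cv2.undistortPoints(np.array([[[u,v]]],float),K,np.array([k,0,0,0.]))[0,0]
    d=V[:3,:3].T@np.array([p[0],-p[1],-1]); o=-V[:3,:3].T@V[:3,3]; return o,d/np.linalg.norm(d)
def onz(f,u,v,z):
    o,d=ray(f,u,v); return o+d*(z-o[2])/d[2]
def proj(f,P):
    F,cx,cy,k,V=cam(f); c=V[:3,:3]@np.array(P,float)+V[:3,3]; x,y=c[0]/-c[2],-c[1]/-c[2]; s=1+k*(x*x+y*y); return cx+F*x*s,cy+F*y*s
def tri(a,b):
    A=0;B=0
    for o,d in (a,b):
        M=np.eye(3)-np.outer(d,d);A=A+M;B=B+M@o
    return np.linalg.solve(A,B)
E
python3 - <<'E'
from h import *
import pickle
for n in("scene","side","wrist"):
    f=grab_frame(n);save(f,f"pics/{n}0.png");pickle.dump(f,open(n+"0.pkl","wb"));print(n,f["vfov"],f["k1"],np.round(ray(f,320,240),2))
s=env.state();print(s)
E
```

```text
scene 55.894052834413145 -0.10391947831563854 [[ 1.29126e+03 -1.16970e+02  9.61970e+02]
 [-6.60000e-01  1.60000e-01 -7.30000e-01]]
side 43.49173763886667 0.01906780994109212 [[ 1.33889e+03 -2.52780e+02  1.26168e+03]
 [-5.60000e-01  2.30000e-01 -8.00000e-01]]
wrist 60.75536432967639 0.018195153063878027 [[ 3.1376e+02 -4.8660e+02  3.8458e+02]
 [-2.3000e-01 -1.2000e-01 -9.6000e-01]]
{'time_s': 0.15, 'qpos': array([-6.58901705e+01,  1.83422395e+01,  8.96909851e+01, -7.25652309e-04,
        7.20428000e+01, -1.14606065e+00]), 'qvel': array([ 0.07536081, -0.13405562, -0.20563235, -0.02703752, -0.05961342,
        0.03056398]), 'effort': array([ 4.97189994e-04, -4.12773228e+01, -2.32155937e+01,  7.28168339e-02,
        4.34006983e-02, -9.23605512e-05]), 'ee_pos': array([ 245.17061621, -519.69084423,  213.31900601]), 'ee_rot': array([-1.79923977e+02, -8.30714334e-04,  2.52561138e+01]), 'force': array([-0.7667191 ,  0.20049619,  0.69550427]), 'torque': array([ 0.10146952, -0.02364541,  0.05895551]), 'gripper_force': 0.0, 'gripper_width': 91.43569376203881}
```

View pics/scene0.png

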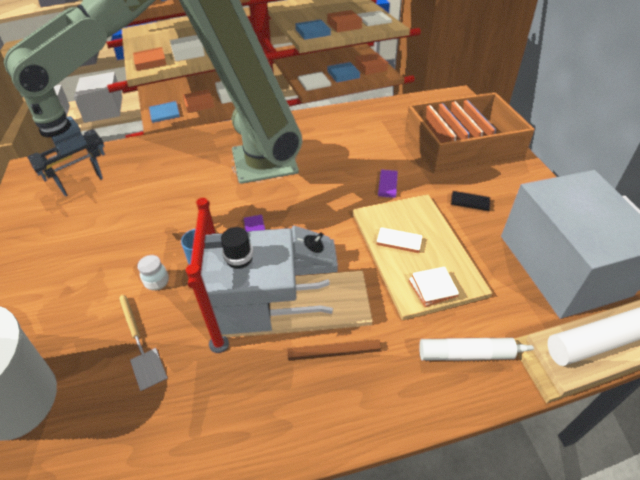

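View pics/side0.png

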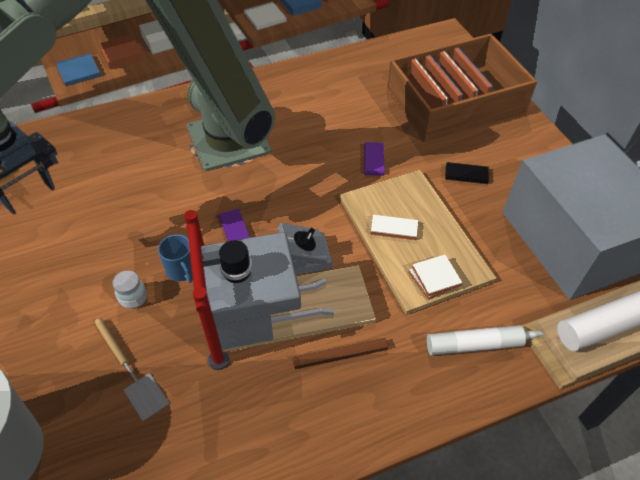

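Scene: the tile is the white oblong at scene (400,239) / side (395,227). Look-alikes, all scene pixels: purple (388,183) and (255,224), black (470,201), crate tiles (460,120), square stack (435,285). I choose (400,239): the only oblong white tile on the ware board. The hood is at (240,270), with the bed running to the right of it and the console at (315,245).

```bash
python3 - <<'E'
from h import *
import pickle
for n,(cu,cv_) in (("scene",(400,239)),("side",(395,227))):
    f=pickle.load(open(n+"0.pkl","rb"));c=f["color"].astype(int)
    m=((c.min(2)>170)&(c.max(2)-c.min(2)<40)).astype(np.uint8)
    k,l,st,_=cv2.connectedComponentsWithStats(m); i=l[cv_,cu];print(n,st[i])
    pts=cv2.findContours((l==i).astype(np.uint8),0,1)[0][0][:,0].astype(float)
    P=np.array([onz(f,u,v,36)[:2] for u,v in pts],np.float32);r=cv2.minAreaRect(P);print(r)
    print(np.round(cv2.boxPoints(r)))
f=pickle.load(open("side0.pkl","rb"));g=pickle.load(open("scene0.pkl","rb"))
a=cv2.resize(f["color"][205:365,195:395],(800,640),interpolation=cv2.INTER_CUBIC)[:600]
cv2.imwrite("pics/c1.png",a[:,:,::-1])
a=cv2.resize(g["color"][215:350,190:390],(800,540),interpolation=cv2.INTER_CUBIC)
cv2.imwrite("pics/c2.png",a[:,:,::-1])
a=cv2.resize(g["color"][185:325,345:500],(664,600),interpolation=cv2.INTER_CUBIC)
cv2.imwrite("pics/c3.png",a[:,:,::-1])
E
```

```text
scene [377 228  45  22 647]
((508.1328125, 303.939453125), (120.07610321044922, 58.054996490478516), 58.91342544555664)
[[452. 268.]
 [502. 238.]
 [564. 340.]
 [514. 370.]]
side [371 215  47  21 742]
((506.6775207519531, 300.5514221191406), (117.42778015136719, 54.62104415893555), 58.9863395690918)
[[453. 264.]
 [500. 236.]
 [560. 337.]
 [514. 365.]]
```

View pics/c1.png

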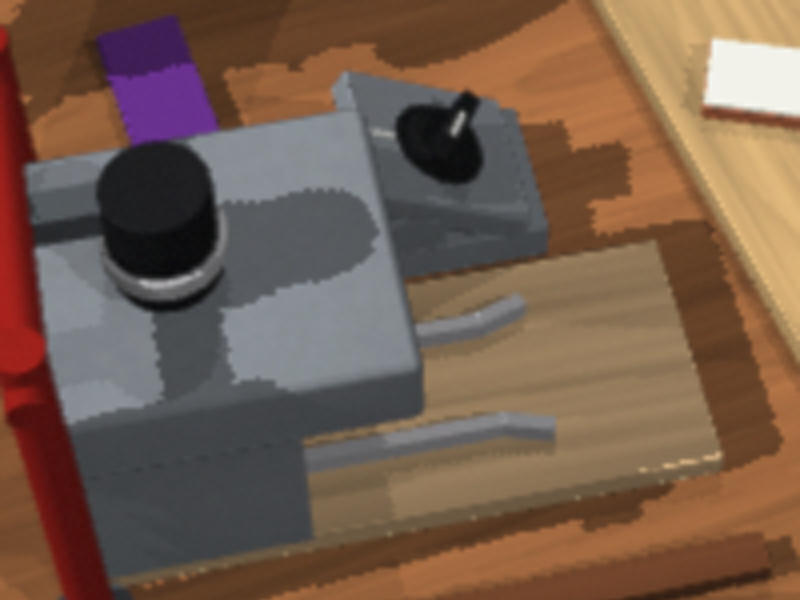

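View pics/c2.png

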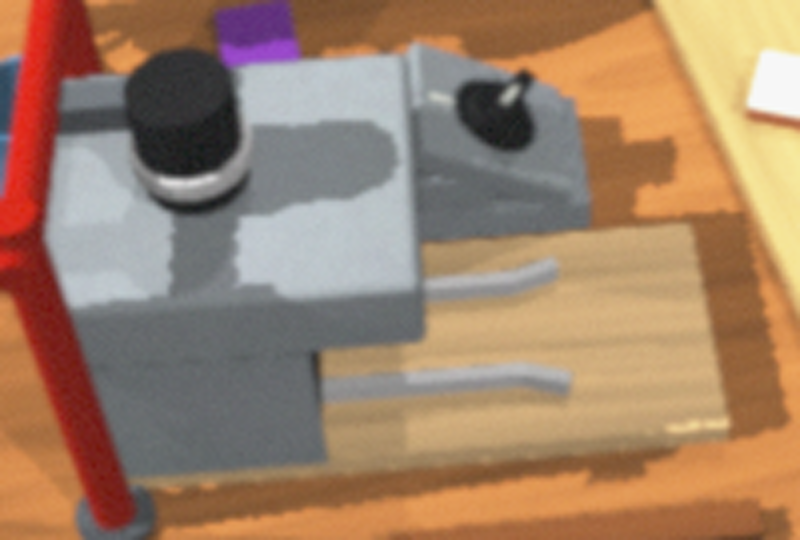

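View pics/c3.png

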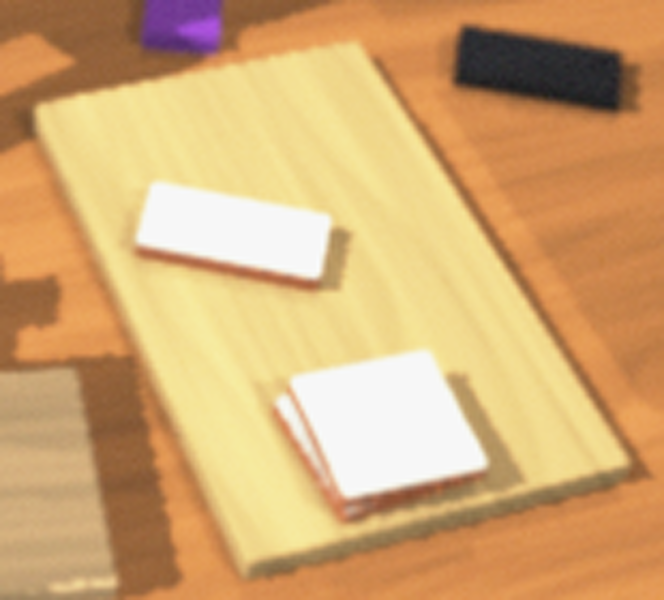

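Crop c3 confirms the oblong white-glazed tile alone at scene (400,239). The c1/c2 crops show the bed end corners, guides, hood edge, and the knob with its index mark at side (290,238).

```bash
python3 - <<'E'
from h import *
import pickle
s=pickle.load(open("side0.pkl","rb"));g=pickle.load(open("scene0.pkl","rb"))
S=lambda x,y:(195+x/4,205+y/4); G=lambda x,y:(190+x/4,215+y/4)
T=lambda a,b:np.round(tri(ray(s,*S(*a)),ray(g,*G(*b))),1)
for n,a,b,z in [("bedend_near",(720,458),(727,418),20),("bedend_far",(655,240),(692,225),20),("hood_low_near",(422,412),(423,338),140),("hood_up_near",(418,365),(420,290),195),("hood_up_far",(353,112),(405,57),195),
 ("guideN_tip",(553,420),(568,373),34),("guideN_bend",(503,414),(518,368),34),("guideF_tip",(522,298),(554,262),34),("guideF_bend",(478,318),(517,275),34),
 ("knobdisc",(440,145),(497,114),80),("bartip",(470,95),(525,74),90),("idx",(382,133),(440,98),80)]:
    print(n,T(a,b),np.round(onz(s,*S(*a),z)[:2]),np.round(onz(g,*G(*b),z)[:2]))
f=pickle.load(open("scene0.pkl","rb"))
# stand right/left edge directions
E
```

```text
bedend_near [732.4 143.4  18.3] [735. 140.] [732. 146.]
bedend_far [551.8 184.2 -21.8] [578. 168.] [582. 173.]
hood_low_near [698.4 -31.4 123.8] [708. -35.] [709. -32.]
hood_up_near [686.9 -28.8 153.1] [712. -38.] [718. -33.]
hood_up_far [512.5  -1.1 156.6] [543. -12.] [548.  -4.]
guideN_tip [668.8  62.   10.5] [682.  55.] [683.  59.]
guideN_bend [653.3  34.8   7.3] [667.  29.] [672.  30.]
guideF_tip [582.1  77.1  11.8] [596.  71.] [598.  73.]
guideF_bend [573.   52.6  -7.4] [599.  40.] [602.  47.]
knobdisc [478.2  64.4  49.5] [501.  54.] [504.  60.]
bartip [461.   90.3  66.1] [479.  83.] [483.  85.]
idx [470.5  28.1  69. ] [479.  25.] [480.  27.]
```

```bash
cat >> h.py <<'E'
from scipy.linalg import expm, logm
def pose(p,rpy):
    M=np.eye(4);M[:3,:3]=R.from_euler("xyz",rpy,degrees=True).as_matrix();M[:3,3]=p;return M
def cur():
    s=env.state();return pose(s["ee_pos"],s["ee_rot"])
def down(yaw,lean=0): # tool x toward yaw; lean tips tool z toward -x
    return R.from_euler("z",yaw,degrees=True)*R.from_euler("x",180,degrees=True)*R.from_euler("y",-lean,degrees=True)
def tgt(p,yaw,lean=0):
    M=np.eye(4);M[:3,:3]=down(yaw,lean).as_matrix();M[:3,3]=p;return M
def row(A,B,n=None):
    M=np.linalg.inv(A)@B; w=np.linalg.norm(R.from_matrix(M[:3,:3]).as_rotvec(degrees=True)); d=np.linalg.norm(M[:3,3])
    m=int(np.ceil(max(w/6.8,d/40,1))); n=max(n or 1,m)
    S=expm(np.real(logm(M))/n); print(n,"x t",np.round(S[:3,3]/10,3),"w",np.round(R.from_matrix(S[:3,:3]).as_rotvec(),4))
E
python3 - <<'E'
from h import *
A=tgt((340,-80,420),42);B=tgt((590,160,330),75)
row(cur(),A,12);row(A,B)
E
```

```text
13 x t [ 2.462 -2.45  -1.588] w [-0.0001 -0.     -0.0225]
9 x t [3.806 0.867 1.   ] w [ 0.     0.    -0.064]
```

>>> {"method": "move_arm", "body": {
  "plan": [
    {"tx": 2.46,"ty": -2.45,"tz": -1.7,"wz": -0.0225},
    {"tx": 2.46,"ty": -2.45,"tz": -1.7,"wz": -0.0225},
    {"tx": 2.46,"ty": -2.45,"tz": -1.7,"wz": -0.0225},
    {"tx": 2.46,"ty": -2.45,"tz": -1.7,"wz": -0.0225},
    {"tx": 2.46,"ty": -2.45,"tz": -1.7,"wz": -0.0225},
    {"tx": 2.46,"ty": -2.45,"tz": -1.7,"wz": -0.0225},
    {"tx": 2.46,"ty": -2.45,"tz": -1.7,"wz": -0.0225},
    {"tx": 2.46,"ty": -2.45,"tz": -1.7,"wz": -0.0225},
    {"tx": 2.46,"ty": -2.45,"tz": -1.7,"wz": -0.0225},
    {"tx": 2.46,"ty": -2.45,"tz": -1.7,"wz": -0.0225},
    {"tx": 2.46,"ty": -2.45,"tz": -1.7,"wz": -0.0225},
    {"tx": 2.46,"ty": -2.45,"tz": -1.7,"wz": -0.0225}
  ]
}}

```text
schema error: expected keys tx, ty, tz, wx, wy, wz
```

```bash
python3 - <<'E'
from h import *
s=env.state();print(s["ee_pos"],s["ee_rot"])
row(cur(),tgt((590,160,330),75))
E
```

```text
[ 245.17061621 -519.69084423  213.31900601] [-1.79923977e+02 -8.30714334e-04  2.52561138e+01]
20 x t [ 3.813 -0.966 -0.582] w [-0.0001 -0.     -0.0434]
```

All keys are required.

>>> {"method": "move_arm", "body": {
  "plan": [
    {"tx": 2.46,"ty": -2.45,"tz": -1.7,"wx": 0,"wy": 0,"wz": -0.0225},
    {"tx": 2.46,"ty": -2.45,"tz": -1.7,"wx": 0,"wy": 0,"wz": -0.0225},
    {"tx": 2.46,"ty": -2.45,"tz": -1.7,"wx": 0,"wy": 0,"wz": -0.0225},
    {"tx": 2.46,"ty": -2.45,"tz": -1.7,"wx": 0,"wy": 0,"wz": -0.0225},
    {"tx": 2.46,"ty": -2.45,"tz": -1.7,"wx": 0,"wy": 0,"wz": -0.0225},
    {"tx": 2.46,"ty": -2.45,"tz": -1.7,"wx": 0,"wy": 0,"wz": -0.0225},
    {"tx": 2.46,"ty": -2.45,"tz": -1.7,"wx": 0,"wy": 0,"wz": -0.0225},
    {"tx": 2.46,"ty": -2.45,"tz": -1.7,"wx": 0,"wy": 0,"wz": -0.0225},
    {"tx": 2.46,"ty": -2.45,"tz": -1.7,"wx": 0,"wy": 0,"wz": -0.0225},
    {"tx": 2.46,"ty": -2.45,"tz": -1.7,"wx": 0,"wy": 0,"wz": -0.0225},
    {"tx": 2.46,"ty": -2.45,"tz": -1.7,"wx": 0,"wy": 0,"wz": -0.0225},
    {"tx": 2.46,"ty": -2.45,"tz": -1.7,"wx": 0,"wy": 0,"wz": -0.0225}
  ]
}}

```text
time_s: 1.15
ee_pos: [336.7, -113.3, 418.7]
ee_rot: [180.0, -0.0, 40.8]
force: [1.3, 0.1, -0.6]
gripper_width: 91.4
gripper_force: 0.0
```

```bash
python3 - <<'E'
from h import *
s=env.state();print(s["ee_pos"],s["ee_rot"])
row(cur(),tgt((590,160,330),75))
E
```

```text
[ 336.70629112 -113.26806359  418.6644135 ] [ 1.79988697e+02 -8.63988570e-03  4.07634449e+01]
10 x t [3.735 0.591 0.887] w [ 0.     -0.     -0.0598]
```

>>> {"method": "move_arm", "body": {
  "plan": [
    {"tx": 3.73,"ty": 0.59,"tz": 0.89,"wx": 0,"wy": 0,"wz": -0.06},
    {"tx": 3.73,"ty": 0.59,"tz": 0.89,"wx": 0,"wy": 0,"wz": -0.06},
    {"tx": 3.73,"ty": 0.59,"tz": 0.89,"wx": 0,"wy": 0,"wz": -0.06},
    {"tx": 3.73,"ty": 0.59,"tz": 0.89,"wx": 0,"wy": 0,"wz": -0.06},
    {"tx": 3.73,"ty": 0.59,"tz": 0.89,"wx": 0,"wy": 0,"wz": -0.06},
    {"tx": 3.73,"ty": 0.59,"tz": 0.89,"wx": 0,"wy": 0,"wz": -0.06},
    {"tx": 3.73,"ty": 0.59,"tz": 0.89,"wx": 0,"wy": 0,"wz": -0.06},
    {"tx": 3.73,"ty": 0.59,"tz": 0.89,"wx": 0,"wy": 0,"wz": -0.06},
    {"tx": 3.73,"ty": 0.59,"tz": 0.89,"wx": 0,"wy": 0,"wz": -0.06},
    {"tx": 3.73,"ty": 0.59,"tz": 0.89,"wx": 0,"wy": 0,"wz": -0.06},
    {"tx": 0,"ty": 0,"tz": 0,"wx": 0,"wy": 0,"wz": 0},
    {"tx": 0,"ty": 0,"tz": 0,"wx": 0,"wy": 0,"wz": 0}
  ]
}}

```text
time_s: 2.15
ee_pos: [589.9, 159.5, 326.7]
ee_rot: [-179.8, 0.1, 75.2]
force: [0.3, -0.9, -0.1]
gripper_width: 91.1
gripper_force: 0.0
```

```bash
python3 - <<'E'
from h import *
import pickle
f=grab_frame("wrist");save(f,"pics/w1.png");pickle.dump(f,open("w1.pkl","wb"))
print(ray(f,320,240))
row(cur(),tgt((507.4-13*np.cos(np.radians(58.9)),302-13*np.sin(np.radians(58.9)),150),58.9))
E
```

```text
(array([609.85749849, 233.93402688, 497.92110394]), array([-0.05644589, -0.26052523, -0.96381558]))
6 x t [ 1.515 -2.198  2.967] w [-0.0002  0.0003  0.0472]
```

View pics/w1.png

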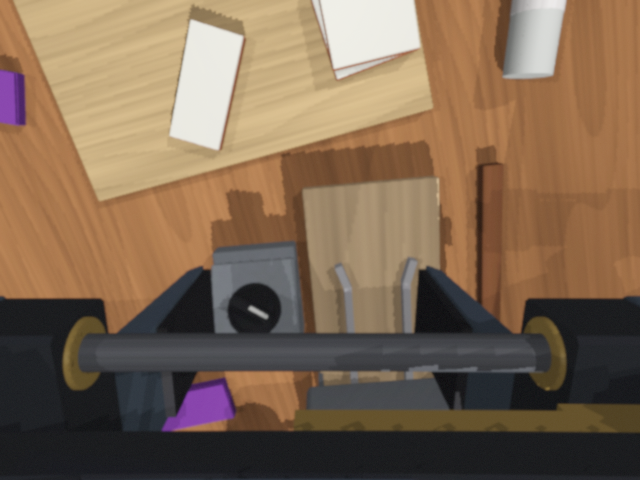

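The wrist view shows the tile at (207,85), bed end corners at (303,189) and (437,178), guide tips at (340,267) and (411,261), and the knob at (255,309) with its white pointer line from (247,306) to (268,317).

```bash
python3 - <<'E'
from h import *
import pickle
f=pickle.load(open("w1.pkl","rb"));c=f["color"].astype(int)
m=((c.min(2)>170)&(c.max(2)-c.min(2)<40)).astype(np.uint8)
k,l,st,_=cv2.connectedComponentsWithStats(m); i=l[85,207]
pts=cv2.findContours((l==i).astype(np.uint8),0,1)[0][0][:,0].astype(float)
r=cv2.minAreaRect(np.array([onz(f,u,v,36)[:2] for u,v in pts],np.float32));print("tile",r)
for n,u,v,z in [("bedR",303,189,20),("bedL",437,178,20),("bedLlow",440,262,20),("bedRlow",317,372,20),("gR tip in",343,267,34),("gL tip in",406,261,34),("gR str",350,320,34),("gL str",404,320,34)]: print(n,np.round(onz(f,u,v,z),1))
# straight guide edges / gray mask
for v in (290,300,310,320,328):
    print(v,[(u,tuple(c[v,u])) for u in ()], ''.join('#' if (abs(c[v,u,0]-c[v,u,2])<22) else '.' for u in range(320,440)))
# pointer
w=((c.min(2)>150)&(c.max(2)-c.min(2)<40)).astype(np.uint8)[295:330,230:285]
ys,xs=np.nonzero(w);print("ptr",xs.min()+230,xs.max()+230,ys.min()+295,ys.max()+295,len(xs))
E
```

```text
tile ((507.0662536621094, 302.0399475097656), (118.98860931396484, 55.115745544433594), 58.91917037963867)
bedR [578.2 169.7  20. ]
bedL [731.7 142.3  20. ]
bedLlow [717.1  40.2  20. ]
bedRlow [532.2 -70.4  20. ]
gR tip in [600.9  69.1  34. ]
gL tip in [675.2  57.3  34. ]
gR str [592.8  -0.8  34. ]
gL str [657.6 -17.7  34. ]
290 [] .......................#########.................................................##########.......######################
300 [] ........................########.................................................##########......#######################
310 [] .........................########.................................................#########.....########################
320 [] ..........................########................................................#########.....########################
328 [] ..........................########................................................##########...#########################
ptr 250 266 307 316 54
```

```bash
python3 - <<'E'
from h import *
import pickle
f=pickle.load(open("w1.pkl","rb"))
for v,a,b in((310,353,402),(320,354,402),(328,354,402)):
    for z in (20,34):
        p=onz(f,a,v,z);q=onz(f,b,v,z);print(v,z,np.round(p,1),np.round(q,1),np.round((p+q)/2,1))
# bed right edge & end-edge lines from wood vs table: use saturation
c=cv2.cvtColor(f["color"],cv2.COLOR_RGB2HSV)
for v in (200,215,230,245,260): print(v,' '.join(f"{u}:{c[v,u,1]}" for u in list(range(300,314,2))+list(range(430,446,2))))
for yaw in (-99.5,-100.1):
    x=np.array([np.cos(np.radians(yaw)),np.sin(np.radians(yaw))]);y=np.array([-x[1],x[0]])
    e=np.array([655.,156.]);b=e+85*x;print(yaw,b,[(np.round((np.array(k)-b)@x,1),np.round((np.array(k)-b)@y,1)) for k in [(600.9,69.1),(675.2,57.3),(627.7,-9)]])
s=env.state()
a=np.radians(58.92);P=np.array([507.1+15*np.cos(a),302+15*np.sin(a)])
row(cur(),tgt((*P,110),58.9),8);row(tgt((*P,110),58.9),tgt((*P,24),58.9),4)
E
```

```text
310 20 [599.2   4.7  20. ] [659.3 -11.   20. ] [629.3  -3.1  20. ]
310 34 [599.5  11.4  34. ] [657.9  -3.8  34. ] [628.7   3.8  34. ]
320 20 [597.2  -9.2  20. ] [656.5 -24.7  20. ] [626.9 -16.9  20. ]
320 34 [597.6  -2.   34. ] [655.2 -17.1  34. ] [626.4  -9.6  34. ]
328 20 [594.6 -20.1  20. ] [654.3 -35.7  20. ] [624.4 -27.9  20. ]
328 34 [595.  -12.7  34. ] [653.  -27.8  34. ] [624.  -20.3  34. ]
200 300:141 302:118 304:86 306:82 308:83 310:83 312:84 430:82 432:83 434:83 436:82 438:84 440:128 442:138 444:137
215 300:149 302:144 304:106 306:84 308:83 310:83 312:83 430:83 432:85 434:84 436:83 438:90 440:128 442:144 444:140
230 300:144 302:142 304:133 306:94 308:82 310:83 312:83 430:85 432:85 434:82 436:86 438:90 440:129 442:138 444:146
245 300:146 302:140 304:144 306:118 308:85 310:83 312:82 430:83 432:83 434:84 436:84 438:88 440:123 442:144 444:142
260 300:142 302:147 304:141 306:140 308:110 310:85 312:85 430:84 432:84 434:84 436:83 438:90 440:120 442:142 444:146
-99.5 [640.9709535   72.16572387] [(np.float64(9.6), np.float64(-39.0)), (np.float64(9.0), np.float64(36.2)), (np.float64(82.2), np.float64(0.3))]
-100.1 [640.09382828  72.3172297 ] [(np.float64(10.0), np.float64(-38.0)), (np.float64(8.6), np.float64(37.2)), (np.float64(82.2), np.float64(2.1))]
8 x t [ 1.472 -1.603  2.725] w [-0.0002  0.0002  0.0354]
4 x t [-0.    0.    2.15] w [ 0.  0. -0.]
```

>>> {"method": "move_arm", "body": {
  "plan": [
    {"tx": 1.47,"ty": -1.6,"tz": 2.72,"wx": 0,"wy": 0,"wz": 0.0354},
    {"tx": 1.47,"ty": -1.6,"tz": 2.72,"wx": 0,"wy": 0,"wz": 0.0354},
    {"tx": 1.47,"ty": -1.6,"tz": 2.72,"wx": 0,"wy": 0,"wz": 0.0354},
    {"tx": 1.47,"ty": -1.6,"tz": 2.72,"wx": 0,"wy": 0,"wz": 0.0354},
    {"tx": 1.47,"ty": -1.6,"tz": 2.72,"wx": 0,"wy": 0,"wz": 0.0354},
    {"tx": 1.47,"ty": -1.6,"tz": 2.72,"wx": 0,"wy": 0,"wz": 0.0354},
    {"tx": 1.47,"ty": -1.6,"tz": 2.72,"wx": 0,"wy": 0,"wz": 0.0354},
    {"tx": 1.47,"ty": -1.6,"tz": 2.72,"wx": 0,"wy": 0,"wz": 0.0354},
    {"tx": 0,"ty": 0,"tz": 0,"wx": 0,"wy": 0,"wz": 0},
    {"tx": 0,"ty": 0,"tz": 0,"wx": 0,"wy": 0,"wz": 0}
  ]
}}

```text
time_s: 3.03
ee_pos: [514.7, 313.5, 111.0]
ee_rot: [-180.0, 0.1, 58.9]
force: [0.1, -0.6, 0.8]
gripper_width: 91.1
gripper_force: 0.0
```

```bash
python3 - <<'E'
from h import *
a=np.radians(58.92);P=np.array([507.1+15*np.cos(a),302+15*np.sin(a)])
row(cur(),tgt((*P,24),58.9),6)
E
```

```text
6 x t [ 0.022 -0.009  1.449] w [-0.0001  0.0004  0.0001]
```

>>> {"method": "move_arm", "body": {
  "plan": [
    {"tx": 0.02,"ty": 0,"tz": 2.0,"wx": 0,"wy": 0,"wz": 0},
    {"tx": 0.02,"ty": 0,"tz": 2.0,"wx": 0,"wy": 0,"wz": 0},
    {"tx": 0.02,"ty": 0,"tz": 2.0,"wx": 0,"wy": 0,"wz": 0},
    {"tx": 0.02,"ty": 0,"tz": 1.4,"wx": 0,"wy": 0,"wz": 0},
    {"tx": 0.02,"ty": 0,"tz": 0.8,"wx": 0,"wy": 0,"wz": 0},
    {"tx": 0.02,"ty": 0,"tz": 0.4,"wx": 0,"wy": 0,"wz": 0},
    {"tx": 0,"ty": 0,"tz": 0,"wx": 0,"wy": 0,"wz": 0}
  ]
}}

```text
time_s: 3.62
ee_pos: [517.1, 314.9, 26.1]
ee_rot: [180.0, -0.1, 58.8]
force: [0.3, 0.8, -0.1]
gripper_width: 91.2
gripper_force: 0.0
```

>>> {"method": "move_arm", "body": {
  "plan": [
    {"tx": 0,"ty": 0,"tz": 0,"wx": 0,"wy": 0,"wz": 0},
    {"tx": 0,"ty": 0,"tz": 0,"wx": 0,"wy": 0,"wz": 0},
    {"tx": 0,"ty": 0,"tz": 0,"wx": 0,"wy": 0,"wz": 0},
    {"tx": 0,"ty": 0,"tz": 0,"wx": 0,"wy": 0,"wz": 0},
    {"tx": 0,"ty": 0,"tz": 0,"wx": 0,"wy": 0,"wz": 0},
    {"tx": 0,"ty": 0,"tz": 0,"wx": 0,"wy": 0,"wz": 0},
    {"tx": 0,"ty": 0,"tz": 0,"wx": 0,"wy": 0,"wz": 0},
    {"tx": 0,"ty": 0,"tz": 0,"wx": 0,"wy": 0,"wz": 0}
  ],
  "gripper": 5.0,
  "force": 25
}}

```text
time_s: 4.28
ee_pos: [516.1, 315.7, 25.6]
ee_rot: [180.0, -0.0, 58.9]
force: [-0.8, 0.1, 2.6]
gripper_width: 55.7
gripper_force: 25.0
```

>>> {"method": "move_arm", "body": {
  "plan": [
    {"tx": 0,"ty": 0,"tz": -1.0,"wx": 0,"wy": 0,"wz": 0},
    {"tx": 0,"ty": 0,"tz": -1.5,"wx": 0,"wy": 0,"wz": 0},
    {"tx": 0,"ty": 0,"tz": -2.0,"wx": 0,"wy": 0,"wz": 0},
    {"tx": 0,"ty": 0,"tz": -2.0,"wx": 0,"wy": 0,"wz": 0},
    {"tx": 0,"ty": 0,"tz": -2.0,"wx": 0,"wy": 0,"wz": 0}
  ]
}}

```text
time_s: 4.7
ee_pos: [515.7, 315.2, 111.0]
ee_rot: [-180.0, 0.1, 58.9]
force: [0.6, 0.2, -2.1]
gripper_width: 56.0
gripper_force: 25.0
```

```bash
python3 - <<'E'
from h import *
row(cur(),tgt((648.9,116,70),80.2),10)
E
```

```text
10 x t [-1.372  1.981  0.411] w [-0.0001  0.0001 -0.0372]
```

>>> {"method": "move_arm", "body": {
  "plan": [
    {"tx": -1.37,"ty": 1.98,"tz": 0.2,"wx": 0,"wy": 0,"wz": -0.0372},
    {"tx": -1.37,"ty": 1.98,"tz": 0.2,"wx": 0,"wy": 0,"wz": -0.0372},
    {"tx": -1.37,"ty": 1.98,"tz": 0.2,"wx": 0,"wy": 0,"wz": -0.0372},
    {"tx": -1.37,"ty": 1.98,"tz": 0.2,"wx": 0,"wy": 0,"wz": -0.0372},
    {"tx": -1.37,"ty": 1.98,"tz": 0.2,"wx": 0,"wy": 0,"wz": -0.0372},
    {"tx": -1.37,"ty": 1.98,"tz": 0.2,"wx": 0,"wy": 0,"wz": -0.0372},
    {"tx": -1.37,"ty": 1.98,"tz": 0.2,"wx": 0,"wy": 0,"wz": -0.0372},
    {"tx": -1.37,"ty": 1.98,"tz": 0.2,"wx": 0,"wy": 0,"wz": -0.0372},
    {"tx": -1.37,"ty": 1.98,"tz": 0.8,"wx": 0,"wy": 0,"wz": -0.0372},
    {"tx": -1.37,"ty": 1.98,"tz": 1.3,"wx": 0,"wy": 0,"wz": -0.0372},
    {"tx": 0,"ty": 0,"tz": 0,"wx": 0,"wy": 0,"wz": 0},
    {"tx": 0,"ty": 0,"tz": 0,"wx": 0,"wy": 0,"wz": 0}
  ]
}}

```text
time_s: 5.7
ee_pos: [648.8, 115.4, 72.0]
ee_rot: [-179.8, 0.1, 80.1]
force: [0.0, 0.1, -2.2]
gripper_width: 55.7
gripper_force: 25.0
```

```bash
python3 - <<'E'
from h import *
f=grab_frame("wrist");save(f,"pics/w2.png")
c=f["color"].astype(int)
row(cur(),tgt((648.9,116,26.5),80.2),4)
E
```

```text
4 x t [-0.006  0.009  1.156] w [-0.0005  0.0001 -0.0004]
```

View pics/w2.png

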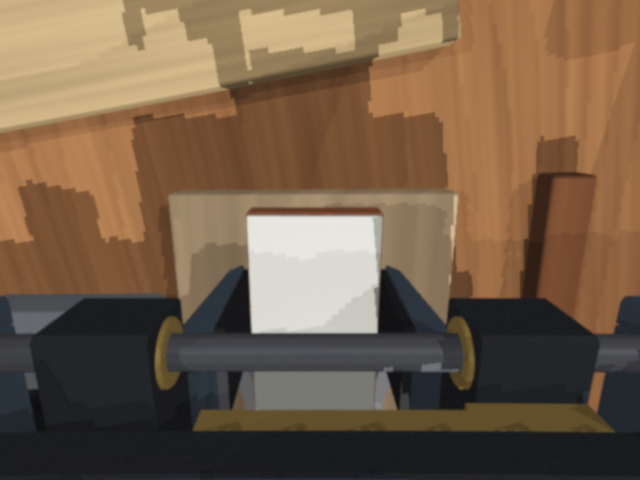

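The tile is held level at (314,270), centred between the bed edges at (172,195) and (455,195). Lowering.

>>> {"method": "move_arm", "body": {
  "plan": [
    {"tx": 0,"ty": 0,"tz": 1.5,"wx": 0,"wy": 0,"wz": 0},
    {"tx": 0,"ty": 0,"tz": 1.5,"wx": 0,"wy": 0,"wz": 0},
    {"tx": 0,"ty": 0,"tz": 0.8,"wx": 0,"wy": 0,"wz": 0},
    {"tx": 0,"ty": 0,"tz": 0.4,"wx": 0,"wy": 0,"wz": 0},
    {"tx": 0,"ty": 0,"tz": 0.2,"wx": 0,"wy": 0,"wz": 0},
    {"tx": 0,"ty": 0,"tz": 0.1,"wx": 0,"wy": 0,"wz": 0},
    {"tx": 0,"ty": 0,"tz": 0,"wx": 0,"wy": 0,"wz": 0},
    {"tx": 0,"ty": 0,"tz": 0,"wx": 0,"wy": 0,"wz": 0}
  ]
}}

```text
time_s: 6.42
ee_pos: [649.7, 116.8, 29.1]
ee_rot: [179.9, -0.0, 80.2]
force: [0.2, -0.4, -2.5]
gripper_width: 55.8
gripper_force: 25.0
```

>>> {"method": "move_arm", "body": {
  "plan": [
    {"tx": 0,"ty": 0,"tz": 0.1,"wx": 0,"wy": 0,"wz": 0},
    {"tx": 0,"ty": 0,"tz": 0.1,"wx": 0,"wy": 0,"wz": 0},
    {"tx": 0,"ty": 0,"tz": 0.1,"wx": 0,"wy": 0,"wz": 0},
    {"tx": 0,"ty": 0,"tz": 0,"wx": 0,"wy": 0,"wz": 0},
    {"tx": 0,"ty": 0,"tz": 0,"wx": 0,"wy": 0,"wz": 0}
  ]
}}

```text
time_s: 6.83
ee_pos: [649.5, 116.6, 25.6]
ee_rot: [180.0, -0.0, 80.2]
force: [-0.4, -0.7, -0.7]
gripper_width: 55.9
gripper_force: 25.0
```

>>> {"method": "move_arm", "body": {
  "plan": [
    {"tx": 0,"ty": 0,"tz": 0.04,"wx": 0,"wy": 0,"wz": 0},
    {"tx": 0,"ty": 0,"tz": 0,"wx": 0,"wy": 0,"wz": 0}
  ]
}}

```text
time_s: 7.0
ee_pos: [649.5, 116.6, 25.6]
ee_rot: [180.0, -0.0, 80.2]
force: [-0.9, 0.1, 3.5]
gripper_width: 56.0
gripper_force: 25.0
```

>>> {"method": "move_arm", "body": {
  "plan": [
    {"tx": 0,"ty": 0,"tz": 0,"wx": 0,"wy": 0,"wz": 0},
    {"tx": 0,"ty": 0,"tz": 0,"wx": 0,"wy": 0,"wz": 0},
    {"tx": 0,"ty": 0,"tz": 0,"wx": 0,"wy": 0,"wz": 0},
    {"tx": 0,"ty": 0,"tz": 0,"wx": 0,"wy": 0,"wz": 0}
  ],
  "gripper": 7.2
}}

```text
time_s: 7.33
ee_pos: [649.4, 116.6, 24.8]
ee_rot: [180.0, 0.0, 80.2]
force: [0.1, 0.8, -0.3]
gripper_width: 72.1
gripper_force: 0.0
```

>>> {"method": "move_arm", "body": {
  "plan": [
    {"tx": 0,"ty": 0,"tz": -0.8,"wx": 0,"wy": 0,"wz": 0},
    {"tx": 0,"ty": 0,"tz": -1.5,"wx": 0,"wy": 0,"wz": 0},
    {"tx": 0,"ty": 0,"tz": -2.0,"wx": 0,"wy": 0,"wz": 0},
    {"tx": 0,"ty": 0,"tz": -2.0,"wx": 0,"wy": 0,"wz": 0},
    {"tx": 0,"ty": 0,"tz": -2.0,"wx": 0,"wy": 0,"wz": 0}
  ]
}}

```text
time_s: 7.75
ee_pos: [649.3, 116.6, 109.3]
ee_rot: [180.0, 0.0, 80.2]
force: [1.0, 0.2, -0.1]
gripper_width: 72.1
gripper_force: 0.0
```

```bash
python3 - <<'E'
from h import *
f=grab_frame("wrist");save(f,"pics/w3.png")
c=f["color"].astype(int)
m=((c.min(2)>120)&(c.max(2)-c.min(2)<45)).astype(np.uint8)
x=np.array([-.170,-.985])
t=np.array([649.5,116.6])+16.4*x; print("tile",t)
# push pose: tool y across bed, lean 40, TCP behind tail 
tail=t-60*x
P=tail-25*x; A=tgt((*P,95),80.2,40); B=tgt((*P,30),80.2,40)
row(cur(),A);row(A,B,4)
E
```

```text
tile [646.712 100.446]
6 x t [ 1.196 -0.039 -0.018] w [ 0.0013 -0.1168 -0.0005]
4 x t [ 1.045 -0.     1.245] w [ 0. -0. -0.]
```

>>> {"method": "move_arm", "body": {
  "plan": [
    {"tx": 1.2,"ty": -0.04,"tz": 0,"wx": 0,"wy": -0.1168,"wz": 0},
    {"tx": 1.2,"ty": -0.04,"tz": 0,"wx": 0,"wy": -0.1168,"wz": 0},
    {"tx": 1.2,"ty": -0.04,"tz": 0,"wx": 0,"wy": -0.1168,"wz": 0},
    {"tx": 1.2,"ty": -0.04,"tz": 0,"wx": 0,"wy": -0.1168,"wz": 0},
    {"tx": 1.2,"ty": -0.04,"tz": 0,"wx": 0,"wy": -0.1168,"wz": 0},
    {"tx": 1.2,"ty": -0.04,"tz": 0,"wx": 0,"wy": -0.1168,"wz": 0},
    {"tx": 0,"ty": 0,"tz": 0,"wx": 0,"wy": 0,"wz": 0},
    {"tx": 0,"ty": 0,"tz": 0,"wx": 0,"wy": 0,"wz": 0}
  ],
  "gripper": 0,
  "force": 20
}}

```text
time_s: 8.47
ee_pos: [657.5, 185.3, 84.2]
ee_rot: [-179.7, 40.3, 80.6]
force: [1.6, 0.1, 0.4]
gripper_width: 21.3
gripper_force: 0.0
```

```bash
python3 - <<'E'
from h import *
f=grab_frame("wrist");save(f,"pics/w4.png");f=grab_frame("side");save(f,"pics/s4.png")
x=np.array([-.170,-.985]);t=np.array([646.7,100.4]);P=t-85*x
s=env.state();print(s["ee_pos"],s["ee_rot"],s["gripper_width"])
row(cur(),tgt((*P,32),80.2,40),4)
B=tgt((*P,32),80.2,40);row(B,tgt((*(P+10*x),32),80.2,40))
cv2.imwrite("pics/c4.png",np.hstack([cv2.imread("pics/s4.png")[180:400,220:520],cv2.resize(cv2.imread("pics/w4.png"),(293,220))]))
E
```

```text
[658.75882346 182.9726303   88.3641185 ] [179.92619473  40.10796184  80.12158282] 13.626598378015416
4 x t [0.937 0.053 1.054] w [ 0.0001  0.0005 -0.0003]
1 x t [-0.766  0.     0.643] w [ 0. -0. -0.]
```

View pics/c4.png

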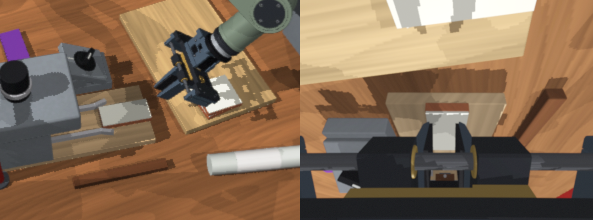

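The tile lies flat on the bed between the guide flares (crop left, (125,112)). The closed gripper hovers behind its tail. Descending, then approaching.

>>> {"method": "move_arm", "body": {
  "plan": [
    {"tx": 0.94,"ty": 0.05,"tz": 1.05,"wx": 0,"wy": 0,"wz": 0},
    {"tx": 0.94,"ty": 0.05,"tz": 1.05,"wx": 0,"wy": 0,"wz": 0},
    {"tx": 0.94,"ty": 0.05,"tz": 1.05,"wx": 0,"wy": 0,"wz": 0},
    {"tx": 0.94,"ty": 0.05,"tz": 1.05,"wx": 0,"wy": 0,"wz": 0},
    {"tx": 0,"ty": 0,"tz": 0,"wx": 0,"wy": 0,"wz": 0},
    {"tx": 0,"ty": 0,"tz": 0,"wx": 0,"wy": 0,"wz": 0}
  ]
}}

```text
time_s: 9.07
ee_pos: [660.0, 184.1, 29.8]
ee_rot: [-179.8, 40.3, 80.3]
force: [-0.2, -0.8, -0.2]
gripper_width: 0.7
gripper_force: 0.0
```

>>> {"method": "move_arm", "body": {
  "plan": [
    {"tx": -0.16,"ty": 0.1,"tz": -0.19,"wx": 0,"wy": 0,"wz": 0},
    {"tx": -0.38,"ty": 0,"tz": 0.32,"wx": 0,"wy": 0,"wz": 0},
    {"tx": -0.38,"ty": 0,"tz": 0.32,"wx": 0,"wy": 0,"wz": 0},
    {"tx": -0.38,"ty": 0,"tz": 0.32,"wx": 0,"wy": 0,"wz": 0},
    {"tx": -0.15,"ty": 0,"tz": 0.13,"wx": 0,"wy": 0,"wz": 0},
    {"tx": -0.15,"ty": 0,"tz": 0.13,"wx": 0,"wy": 0,"wz": 0},
    {"tx": -0.15,"ty": 0,"tz": 0.13,"wx": 0,"wy": 0,"wz": 0},
    {"tx": -0.15,"ty": 0,"tz": 0.13,"wx": 0,"wy": 0,"wz": 0},
    {"tx": -0.23,"ty": 0,"tz": 0.19,"wx": 0,"wy": 0,"wz": 0},
    {"tx": -0.23,"ty": 0,"tz": 0.19,"wx": 0,"wy": 0,"wz": 0},
    {"tx": -0.23,"ty": 0,"tz": 0.19,"wx": 0,"wy": 0,"wz": 0},
    {"tx": -0.23,"ty": 0,"tz": 0.19,"wx": 0,"wy": 0,"wz": 0}
  ]
}}

```text
time_s: 10.07
ee_pos: [655.8, 150.5, 33.8]
ee_rot: [180.0, 40.1, 80.2]
force: [1.1, 2.3, 1.0]
gripper_width: 0.9
gripper_force: 0.6
```

```bash
cat > st.py <<'E'
from h import *
s=env.state();x=np.array([-.170,-.985]);y=np.array([.985,-.170]);d=s["ee_pos"][:2]-np.array([641.3,72.2])
print("bedx %.1f bedy %.1f z %.1f"%(d@x,d@y,s["ee_pos"][2]),"f fwd %.1f lat %.1f up %.1f"%(s["force"][:2]@x,s["force"][:2]@y,s["force"][2]),np.round(s["ee_rot"],1))
E
python3 - <<'E'
import st
E
```

```text
bedx -79.6 bedy 1.0 z 33.8 f fwd -2.5 lat 0.7 up 1.0 [180.   40.1  80.2]
```

>>> {"method": "move_arm", "body": {
  "plan": [
    {"tx": -0.38,"ty": 0,"tz": 0.33,"wx": 0,"wy": 0,"wz": 0},
    {"tx": -0.38,"ty": 0,"tz": 0.33,"wx": 0,"wy": 0,"wz": 0},
    {"tx": -0.38,"ty": 0,"tz": 0.33,"wx": 0,"wy": 0,"wz": 0},
    {"tx": -0.38,"ty": 0,"tz": 0.33,"wx": 0,"wy": 0,"wz": 0},
    {"tx": -0.38,"ty": 0,"tz": 0.33,"wx": 0,"wy": 0,"wz": 0},
    {"tx": -0.38,"ty": 0,"tz": 0.33,"wx": 0,"wy": 0,"wz": 0},
    {"tx": -0.38,"ty": 0,"tz": 0.33,"wx": 0,"wy": 0,"wz": 0},
    {"tx": -0.38,"ty": 0,"tz": 0.32,"wx": 0,"wy": 0,"wz": 0},
    {"tx": -0.38,"ty": 0,"tz": 0.32,"wx": 0,"wy": 0,"wz": 0},
    {"tx": -0.38,"ty": 0,"tz": 0.32,"wx": 0,"wy": 0,"wz": 0},
    {"tx": -0.38,"ty": 0,"tz": 0.32,"wx": 0,"wy": 0,"wz": 0},
    {"tx": -0.38,"ty": 0,"tz": 0.32,"wx": 0,"wy": 0,"wz": 0}
  ]
}}

```text
time_s: 11.07
ee_pos: [645.5, 90.9, 33.5]
ee_rot: [180.0, 40.2, 80.2]
force: [1.3, 3.5, 3.9]
gripper_width: 0.3
gripper_force: 2.3
```

```bash
python3 st.py; python3 - <<'E'
from h import *
f=grab_frame("side");a=cv2.resize(f["color"][215:365,220:400],(720,600),interpolation=cv2.INTER_CUBIC);cv2.imwrite("pics/c5.png",a[:,:,::-1])
E
```

```text
bedx -19.1 bedy 1.0 z 33.5 f fwd -3.6 lat 0.6 up 3.9 [180.   40.2  80.2]
```

View pics/c5.png

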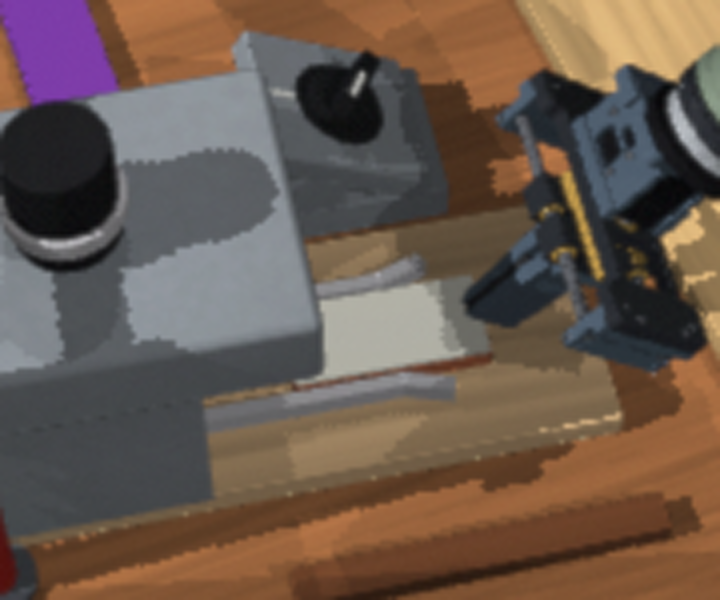

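The tile is sliding straight between the guides, its tail at about (490,345) in the crop. Continuing.

>>> {"method": "move_arm", "body": {
  "plan": [
    {"tx": -0.38,"ty": 0,"tz": 0.32,"wx": 0,"wy": 0,"wz": 0},
    {"tx": -0.38,"ty": 0,"tz": 0.32,"wx": 0,"wy": 0,"wz": 0},
    {"tx": -0.38,"ty": 0,"tz": 0.32,"wx": 0,"wy": 0,"wz": 0},
    {"tx": -0.38,"ty": 0,"tz": 0.32,"wx": 0,"wy": 0,"wz": 0},
    {"tx": -0.38,"ty": 0,"tz": 0.32,"wx": 0,"wy": 0,"wz": 0},
    {"tx": -0.38,"ty": 0,"tz": 0.32,"wx": 0,"wy": 0,"wz": 0},
    {"tx": -0.38,"ty": 0,"tz": 0.32,"wx": 0,"wy": 0,"wz": 0},
    {"tx": -0.38,"ty": 0,"tz": 0.32,"wx": 0,"wy": 0,"wz": 0},
    {"tx": -0.38,"ty": 0,"tz": 0.32,"wx": 0,"wy": 0,"wz": 0},
    {"tx": -0.38,"ty": 0,"tz": 0.32,"wx": 0,"wy": 0,"wz": 0},
    {"tx": -0.38,"ty": 0,"tz": 0.32,"wx": 0,"wy": 0,"wz": 0},
    {"tx": -0.38,"ty": 0,"tz": 0.32,"wx": 0,"wy": 0,"wz": 0}
  ]
}}

```text
time_s: 12.12
ee_pos: [635.3, 32.0, 33.4]
ee_rot: [180.0, 40.2, 80.2]
force: [1.5, 4.1, 5.2]
gripper_width: 0.5
gripper_force: 2.9
```

```bash
python3 st.py
```

```text
bedx 40.6 bedy 0.9 z 33.4 f fwd -4.3 lat 0.8 up 5.2 [180.   40.2  80.2]
```

>>> {"method": "move_arm", "body": {
  "plan": [
    {"tx": -0.15,"ty": 0,"tz": 0.13,"wx": 0,"wy": 0,"wz": 0},
    {"tx": -0.15,"ty": 0,"tz": 0.13,"wx": 0,"wy": 0,"wz": 0},
    {"tx": -0.15,"ty": 0,"tz": 0.13,"wx": 0,"wy": 0,"wz": 0},
    {"tx": -0.15,"ty": 0,"tz": 0.13,"wx": 0,"wy": 0,"wz": 0},
    {"tx": -0.15,"ty": 0,"tz": 0.13,"wx": 0,"wy": 0,"wz": 0},
    {"tx": -0.15,"ty": 0,"tz": 0.13,"wx": 0,"wy": 0,"wz": 0}
  ]
}}

```text
time_s: 12.62
ee_pos: [633.5, 20.9, 33.4]
ee_rot: [180.0, 40.1, 80.2]
force: [-0.3, 5.4, 5.0]
gripper_width: 0.0
gripper_force: 3.4
```

```bash
python3 st.py
```

```text
bedx 51.9 bedy 1.1 z 33.4 f fwd -5.2 lat -1.2 up 5.0 [180.   40.1  80.2]
```

>>> {"method": "move_arm", "body": {
  "plan": [
    {"tx": -0.11,"ty": 0,"tz": 0.1,"wx": 0,"wy": 0,"wz": 0},
    {"tx": -0.11,"ty": 0,"tz": 0.1,"wx": 0,"wy": 0,"wz": 0},
    {"tx": -0.11,"ty": 0,"tz": 0.1,"wx": 0,"wy": 0,"wz": 0},
    {"tx": -0.11,"ty": 0,"tz": 0.1,"wx": 0,"wy": 0,"wz": 0},
    {"tx": -0.08,"ty": 0,"tz": 0.06,"wx": 0,"wy": 0,"wz": 0},
    {"tx": -0.08,"ty": 0,"tz": 0.06,"wx": 0,"wy": 0,"wz": 0},
    {"tx": -0.08,"ty": 0,"tz": 0.06,"wx": 0,"wy": 0,"wz": 0},
    {"tx": -0.08,"ty": 0,"tz": 0.06,"wx": 0,"wy": 0,"wz": 0}
  ]
}}

```text
time_s: 13.28
ee_pos: [631.9, 11.2, 33.4]
ee_rot: [180.0, 40.1, 80.2]
force: [0.2, 4.4, 4.9]
gripper_width: 0.4
gripper_force: 3.2
```

```bash
python3 st.py
```

```text
bedx 61.7 bedy 1.1 z 33.4 f fwd -4.3 lat -0.5 up 4.9 [180.   40.1  80.2]
```

>>> {"method": "move_arm", "body": {
  "plan": [
    {"tx": -0.038,"ty": 0,"tz": 0.032,"wx": 0,"wy": 0,"wz": 0},
    {"tx": -0.038,"ty": 0,"tz": 0.032,"wx": 0,"wy": 0,"wz": 0},
    {"tx": -0.038,"ty": 0,"tz": 0.032,"wx": 0,"wy": 0,"wz": 0},
    {"tx": -0.038,"ty": 0,"tz": 0.032,"wx": 0,"wy": 0,"wz": 0}
  ]
}}

```text
time_s: 13.62
ee_pos: [631.5, 9.2, 33.4]
ee_rot: [180.0, 40.1, 80.2]
force: [1.2, 3.8, 5.3]
gripper_width: 0.3
gripper_force: 3.3
```

```bash
python3 st.py
```

```text
bedx 63.7 bedy 1.1 z 33.4 f fwd -4.0 lat 0.5 up 5.3 [180.   40.1  80.2]
```

>>> {"method": "move_arm", "body": {
  "plan": [
    {"tx": -0.046,"ty": 0,"tz": 0.039,"wx": 0,"wy": 0,"wz": 0},
    {"tx": -0.046,"ty": 0,"tz": 0.039,"wx": 0,"wy": 0,"wz": 0},
    {"tx": -0.046,"ty": 0,"tz": 0.039,"wx": 0,"wy": 0,"wz": 0},
    {"tx": -0.046,"ty": 0,"tz": 0.039,"wx": 0,"wy": 0,"wz": 0}
  ]
}}

```text
time_s: 13.95
ee_pos: [631.1, 6.8, 33.4]
ee_rot: [180.0, 40.1, 80.2]
force: [0.6, 4.8, 6.1]
gripper_width: 0.5
gripper_force: 3.3
```

>>> {"method": "move_arm", "body": {
  "plan": [
    {"tx": -0.046,"ty": 0,"tz": 0.039,"wx": 0,"wy": 0,"wz": 0},
    {"tx": -0.046,"ty": 0,"tz": 0.039,"wx": 0,"wy": 0,"wz": 0},
    {"tx": -0.046,"ty": 0,"tz": 0.039,"wx": 0,"wy": 0,"wz": 0},
    {"tx": -0.046,"ty": 0,"tz": 0.039,"wx": 0,"wy": 0,"wz": 0}
  ]
}}

```text
time_s: 14.28
ee_pos: [630.7, 4.5, 33.4]
ee_rot: [180.0, 40.2, 80.2]
force: [-0.9, 4.5, 4.7]
gripper_width: 0.3
gripper_force: 3.3
```

>>> {"method": "move_arm", "body": {
  "plan": [
    {"tx": -0.046,"ty": 0,"tz": 0.039,"wx": 0,"wy": 0,"wz": 0},
    {"tx": -0.046,"ty": 0,"tz": 0.039,"wx": 0,"wy": 0,"wz": 0},
    {"tx": -0.046,"ty": 0,"tz": 0.039,"wx": 0,"wy": 0,"wz": 0},
    {"tx": -0.046,"ty": 0,"tz": 0.039,"wx": 0,"wy": 0,"wz": 0}
  ]
}}

```text
time_s: 14.62
ee_pos: [630.3, 2.1, 33.4]
ee_rot: [180.0, 40.1, 80.2]
force: [0.6, 3.3, 5.7]
gripper_width: 0.5
gripper_force: 3.3
```

>>> {"method": "move_arm", "body": {
  "plan": [
    {"tx": -0.046,"ty": 0,"tz": 0.039,"wx": 0,"wy": 0,"wz": 0},
    {"tx": -0.046,"ty": 0,"tz": 0.039,"wx": 0,"wy": 0,"wz": 0},
    {"tx": -0.046,"ty": 0,"tz": 0.039,"wx": 0,"wy": 0,"wz": 0},
    {"tx": -0.046,"ty": 0,"tz": 0.039,"wx": 0,"wy": 0,"wz": 0}
  ]
}}

```text
time_s: 14.95
ee_pos: [629.9, -0.3, 33.4]
ee_rot: [180.0, 40.1, 80.2]
force: [0.2, 3.0, 4.8]
gripper_width: 0.5
gripper_force: 3.4
```

>>> {"method": "move_arm", "body": {
  "plan": [
    {"tx": -0.046,"ty": 0,"tz": 0.039,"wx": 0,"wy": 0,"wz": 0},
    {"tx": -0.046,"ty": 0,"tz": 0.039,"wx": 0,"wy": 0,"wz": 0},
    {"tx": -0.046,"ty": 0,"tz": 0.039,"wx": 0,"wy": 0,"wz": 0},
    {"tx": -0.046,"ty": 0,"tz": 0.039,"wx": 0,"wy": 0,"wz": 0}
  ]
}}

```text
time_s: 15.28
ee_pos: [629.5, -2.7, 33.4]
ee_rot: [180.0, 40.1, 80.2]
force: [-0.1, 3.7, 5.6]
gripper_width: 0.5
gripper_force: 3.4
```

>>> {"method": "move_arm", "body": {
  "plan": [
    {"tx": -0.046,"ty": 0,"tz": 0.039,"wx": 0,"wy": 0,"wz": 0},
    {"tx": -0.046,"ty": 0,"tz": 0.039,"wx": 0,"wy": 0,"wz": 0},
    {"tx": -0.046,"ty": 0,"tz": 0.039,"wx": 0,"wy": 0,"wz": 0},
    {"tx": -0.046,"ty": 0,"tz": 0.039,"wx": 0,"wy": 0,"wz": 0}
  ]
}}

```text
time_s: 15.62
ee_pos: [629.0, -5.0, 33.4]
ee_rot: [180.0, 40.1, 80.2]
force: [0.6, 4.0, 5.7]
gripper_width: 0.7
gripper_force: 3.4
```

>>> {"method": "move_arm", "body": {
  "plan": [
    {"tx": -0.046,"ty": 0,"tz": 0.039,"wx": 0,"wy": 0,"wz": 0},
    {"tx": -0.046,"ty": 0,"tz": 0.039,"wx": 0,"wy": 0,"wz": 0},
    {"tx": -0.046,"ty": 0,"tz": 0.039,"wx": 0,"wy": 0,"wz": 0},
    {"tx": -0.046,"ty": 0,"tz": 0.039,"wx": 0,"wy": 0,"wz": 0}
  ]
}}

```text
time_s: 15.95
ee_pos: [628.6, -7.4, 33.4]
ee_rot: [180.0, 40.1, 80.2]
force: [1.0, 3.3, 5.4]
gripper_width: 0.5
gripper_force: 3.4
```

>>> {"method": "move_arm", "body": {
  "plan": [
    {"tx": -0.046,"ty": 0,"tz": 0.039,"wx": 0,"wy": 0,"wz": 0},
    {"tx": -0.046,"ty": 0,"tz": 0.039,"wx": 0,"wy": 0,"wz": 0},
    {"tx": -0.046,"ty": 0,"tz": 0.039,"wx": 0,"wy": 0,"wz": 0},
    {"tx": -0.046,"ty": 0,"tz": 0.039,"wx": 0,"wy": 0,"wz": 0}
  ]
}}

```text
time_s: 16.28
ee_pos: [628.2, -9.8, 33.4]
ee_rot: [180.0, 40.1, 80.2]
force: [1.2, 4.2, 5.1]
gripper_width: 0.2
gripper_force: 3.4
```

>>> {"method": "move_arm", "body": {
  "plan": [
    {"tx": -0.046,"ty": 0,"tz": 0.039,"wx": 0,"wy": 0,"wz": 0},
    {"tx": -0.046,"ty": 0,"tz": 0.039,"wx": 0,"wy": 0,"wz": 0},
    {"tx": -0.046,"ty": 0,"tz": 0.039,"wx": 0,"wy": 0,"wz": 0},
    {"tx": -0.046,"ty": 0,"tz": 0.039,"wx": 0,"wy": 0,"wz": 0}
  ]
}}

```text
time_s: 16.62
ee_pos: [627.9, -12.2, 33.4]
ee_rot: [180.0, 40.1, 80.2]
force: [1.3, 4.0, 4.3]
gripper_width: 0.3
gripper_force: 3.4
```

>>> {"method": "move_arm", "body": {
  "plan": [
    {"tx": -0.046,"ty": 0,"tz": 0.039,"wx": 0,"wy": 0,"wz": 0},
    {"tx": -0.046,"ty": 0,"tz": 0.039,"wx": 0,"wy": 0,"wz": 0},
    {"tx": -0.046,"ty": 0,"tz": 0.039,"wx": 0,"wy": 0,"wz": 0},
    {"tx": -0.046,"ty": 0,"tz": 0.039,"wx": 0,"wy": 0,"wz": 0}
  ]
}}

```text
time_s: 16.95
ee_pos: [627.4, -14.5, 33.4]
ee_rot: [180.0, 40.2, 80.2]
force: [0.4, 4.4, 6.5]
gripper_width: 0.4
gripper_force: 3.4
```

>>> {"method": "move_arm", "body": {
  "plan": [
    {"tx": -0.046,"ty": 0,"tz": 0.039,"wx": 0,"wy": 0,"wz": 0},
    {"tx": -0.046,"ty": 0,"tz": 0.039,"wx": 0,"wy": 0,"wz": 0},
    {"tx": -0.046,"ty": 0,"tz": 0.039,"wx": 0,"wy": 0,"wz": 0},
    {"tx": -0.046,"ty": 0,"tz": 0.039,"wx": 0,"wy": 0,"wz": 0}
  ]
}}

```text
time_s: 17.28
ee_pos: [627.0, -16.9, 33.4]
ee_rot: [180.0, 40.1, 80.2]
force: [1.2, 3.3, 5.3]
gripper_width: 0.6
gripper_force: 3.4
```

>>> {"method": "move_arm", "body": {
  "plan": [
    {"tx": -0.046,"ty": 0,"tz": 0.039,"wx": 0,"wy": 0,"wz": 0},
    {"tx": -0.046,"ty": 0,"tz": 0.039,"wx": 0,"wy": 0,"wz": 0},
    {"tx": -0.046,"ty": 0,"tz": 0.039,"wx": 0,"wy": 0,"wz": 0},
    {"tx": -0.046,"ty": 0,"tz": 0.039,"wx": 0,"wy": 0,"wz": 0}
  ]
}}

```text
time_s: 17.62
ee_pos: [626.6, -19.3, 33.4]
ee_rot: [180.0, 40.1, 80.2]
force: [0.6, 4.3, 5.5]
gripper_width: 0.7
gripper_force: 3.4
```

>>> {"method": "move_arm", "body": {
  "plan": [
    {"tx": -0.046,"ty": 0,"tz": 0.039,"wx": 0,"wy": 0,"wz": 0},
    {"tx": -0.046,"ty": 0,"tz": 0.039,"wx": 0,"wy": 0,"wz": 0},
    {"tx": -0.046,"ty": 0,"tz": 0.039,"wx": 0,"wy": 0,"wz": 0},
    {"tx": -0.046,"ty": 0,"tz": 0.039,"wx": 0,"wy": 0,"wz": 0}
  ]
}}

```text
time_s: 17.95
ee_pos: [626.2, -21.7, 33.4]
ee_rot: [180.0, 40.2, 80.2]
force: [1.4, 4.5, 5.5]
gripper_width: 0.3
gripper_force: 3.4
```

>>> {"method": "move_arm", "body": {
  "plan": [
    {"tx": -0.046,"ty": 0,"tz": 0.039,"wx": 0,"wy": 0,"wz": 0},
    {"tx": -0.046,"ty": 0,"tz": 0.039,"wx": 0,"wy": 0,"wz": 0},
    {"tx": -0.046,"ty": 0,"tz": 0.039,"wx": 0,"wy": 0,"wz": 0},
    {"tx": -0.046,"ty": 0,"tz": 0.039,"wx": 0,"wy": 0,"wz": 0}
  ]
}}

```text
time_s: 18.28
ee_pos: [625.8, -24.1, 33.3]
ee_rot: [180.0, 40.2, 80.2]
force: [0.7, 4.9, 5.5]
gripper_width: 0.4
gripper_force: 3.5
```

>>> {"method": "move_arm", "body": {
  "plan": [
    {"tx": -0.038,"ty": 0,"tz": 0.032,"wx": 0,"wy": 0,"wz": 0},
    {"tx": -0.038,"ty": 0,"tz": 0.032,"wx": 0,"wy": 0,"wz": 0},
    {"tx": -0.038,"ty": 0,"tz": 0.032,"wx": 0,"wy": 0,"wz": 0},
    {"tx": -0.038,"ty": 0,"tz": 0.032,"wx": 0,"wy": 0,"wz": 0}
  ]
}}

```text
time_s: 18.62
ee_pos: [625.5, -26.0, 33.4]
ee_rot: [180.0, 40.1, 80.2]
force: [0.9, 4.5, 5.3]
gripper_width: 0.1
gripper_force: 3.6
```

Slight steady rise, likely the feeler. Going on in smaller steps.

>>> {"method": "move_arm", "body": {
  "plan": [
    {"tx": -0.038,"ty": 0,"tz": 0.032,"wx": 0,"wy": 0,"wz": 0},
    {"tx": -0.038,"ty": 0,"tz": 0.032,"wx": 0,"wy": 0,"wz": 0},
    {"tx": -0.038,"ty": 0,"tz": 0.032,"wx": 0,"wy": 0,"wz": 0}
  ]
}}

```text
time_s: 18.87
ee_pos: [625.3, -27.4, 33.4]
ee_rot: [179.9, 40.1, 80.2]
force: [0.1, 4.1, 4.4]
gripper_width: 0.6
gripper_force: 3.6
```

>>> {"method": "move_arm", "body": {
  "plan": [
    {"tx": -0.038,"ty": 0,"tz": 0.032,"wx": 0,"wy": 0,"wz": 0},
    {"tx": -0.038,"ty": 0,"tz": 0.032,"wx": 0,"wy": 0,"wz": 0},
    {"tx": -0.038,"ty": 0,"tz": 0.032,"wx": 0,"wy": 0,"wz": 0}
  ]
}}

```text
time_s: 19.12
ee_pos: [625.0, -28.8, 33.3]
ee_rot: [179.9, 40.1, 80.2]
force: [0.6, 4.3, 5.7]
gripper_width: 0.7
gripper_force: 3.6
```

>>> {"method": "move_arm", "body": {
  "plan": [
    {"tx": -0.038,"ty": 0,"tz": 0.032,"wx": 0,"wy": 0,"wz": 0},
    {"tx": -0.038,"ty": 0,"tz": 0.032,"wx": 0,"wy": 0,"wz": 0},
    {"tx": -0.038,"ty": 0,"tz": 0.032,"wx": 0,"wy": 0,"wz": 0}
  ]
}}

```text
time_s: 19.37
ee_pos: [624.9, -29.7, 33.3]
ee_rot: [179.9, 40.1, 80.2]
force: [0.5, 7.8, 7.1]
gripper_width: 0.7
gripper_force: 5.2
```

Contact: the force jumped to 7.8 N and the motion lagged. One tiny confirming step.

>>> {"method": "move_arm", "body": {
  "plan": [
    {"tx": -0.03,"ty": 0,"tz": 0.025,"wx": 0,"wy": 0,"wz": 0},
    {"tx": 0,"ty": 0,"tz": 0,"wx": 0,"wy": 0,"wz": 0},
    {"tx": 0,"ty": 0,"tz": 0,"wx": 0,"wy": 0,"wz": 0}
  ]
}}

```text
time_s: 19.62
ee_pos: [624.9, -29.7, 33.3]
ee_rot: [179.9, 40.0, 80.2]
force: [1.0, 7.7, 6.1]
gripper_width: 0.7
gripper_force: 5.0
```

>>> {"method": "move_arm", "body": {
  "plan": [
    {"tx": -0.03,"ty": 0,"tz": 0.025,"wx": 0,"wy": 0,"wz": 0},
    {"tx": 0,"ty": 0,"tz": 0,"wx": 0,"wy": 0,"wz": 0}
  ]
}}

```text
time_s: 19.78
ee_pos: [624.9, -29.7, 33.3]
ee_rot: [179.9, 40.0, 80.1]
force: [0.5, 8.6, 7.1]
gripper_width: 0.6
gripper_force: 5.4
```

>>> {"method": "move_arm", "body": {
  "plan": [
    {"tx": 0.08,"ty": 0,"tz": -0.07,"wx": 0,"wy": 0,"wz": 0},
    {"tx": 0.15,"ty": 0,"tz": -0.14,"wx": 0,"wy": 0,"wz": 0},
    {"tx": 0.4,"ty": 0,"tz": -0.4,"wx": 0,"wy": 0,"wz": 0},
    {"tx": 1.0,"ty": 0,"tz": -1.0,"wx": 0,"wy": 0,"wz": 0},
    {"tx": 1.5,"ty": 0,"tz": -1.5,"wx": 0,"wy": 0,"wz": 0},
    {"tx": 1.5,"ty": 0,"tz": -1.8,"wx": 0,"wy": 0,"wz": 0},
    {"tx": 1.5,"ty": 0,"tz": -2.2,"wx": 0,"wy": 0,"wz": 0},
    {"tx": 1.5,"ty": 0,"tz": -2.5,"wx": 0,"wy": 0,"wz": 0},
    {"tx": 1.5,"ty": 0,"tz": -2.5,"wx": 0,"wy": 0,"wz": 0},
    {"tx": 1.0,"ty": 0,"tz": -2.5,"wx": 0,"wy": 0,"wz": 0},
    {"tx": 0,"ty": 0,"tz": -3.0,"wx": 0,"wy": 0,"wz": 0},
    {"tx": 0,"ty": 0,"tz": -3.0,"wx": 0,"wy": 0,"wz": 0}
  ]
}}

```text
time_s: 20.78
ee_pos: [659.3, 177.9, 124.4]
ee_rot: [-179.8, 40.2, 80.4]
force: [0.3, 0.4, 0.9]
gripper_width: 0.5
gripper_force: 0.0
```

```bash
python3 st.py; python3 - <<'E'
from h import *
import pickle
x=np.array([-.170,-.985]);y=np.array([.985,-.170]);b=np.array([641.3,72.2])
P=b-20*x-60*y; row(cur(),tgt((*P,190),80.2,30))
f=pickle.load(open("w1.pkl","rb"))
# knob centre: disc ~ in w1 and side
g=pickle.load(open("side0.pkl","rb")); s=pickle.load(open("scene0.pkl","rb"))
for n,a,c in [("disc centre",(255,309),(304.5,241.5))]:
    print(n,tri(ray(f,*a),ray(g,*c)))
o=tri(ray(f,257.5,311.5),ray(g,195+458/4,205+122/4));print("ptr line mid",o)
E
```

```text
bedx -107.2 bedy -0.2 z 124.4 f fwd -0.5 lat 0.3 up 0.9 [-179.8   40.2   80.4]
4 x t [-2.729 -1.498 -0.023] w [-0.0005  0.0447  0.0006]
disc centre [491.62436971  56.63023307  66.16396498]
ptr line mid [502.02286658  66.29489585  98.36760721]
```

```bash
python3 - <<'E'
from h import *
x=np.array([-.170,-.985]);y=np.array([.985,-.170]);b=np.array([641.3,72.2])
P=b-40*x-115*y; row(cur(),tgt((*P,270),80.2,0),8)
E
```

```text
8 x t [-1.505 -1.438 -1.381] w [-0.0004  0.0878  0.0002]
```

>>> {"method": "move_arm", "body": {
  "plan": [
    {"tx": -1.5,"ty": -1.44,"tz": -1.38,"wx": 0,"wy": 0.0878,"wz": 0},
    {"tx": -1.5,"ty": -1.44,"tz": -1.38,"wx": 0,"wy": 0.0878,"wz": 0},
    {"tx": -1.5,"ty": -1.44,"tz": -1.38,"wx": 0,"wy": 0.0878,"wz": 0},
    {"tx": -1.5,"ty": -1.44,"tz": -1.38,"wx": 0,"wy": 0.0878,"wz": 0},
    {"tx": -1.5,"ty": -1.44,"tz": -1.38,"wx": 0,"wy": 0.0878,"wz": 0},
    {"tx": -1.5,"ty": -1.44,"tz": -1.38,"wx": 0,"wy": 0.0878,"wz": 0},
    {"tx": -1.5,"ty": -1.44,"tz": -1.38,"wx": 0,"wy": 0.0878,"wz": 0},
    {"tx": -1.5,"ty": -1.44,"tz": -1.38,"wx": 0,"wy": 0.0878,"wz": 0},
    {"tx": 0,"ty": 0,"tz": 0,"wx": 0,"wy": 0,"wz": 0},
    {"tx": 0,"ty": 0,"tz": 0,"wx": 0,"wy": 0,"wz": 0}
  ],
  "gripper": 9.0
}}

```text
time_s: 21.62
ee_pos: [534.8, 128.5, 271.7]
ee_rot: [179.9, -0.1, 80.1]
force: [0.4, -0.0, 0.8]
gripper_width: 64.3
gripper_force: 0.0
```

```bash
python3 st.py; python3 - <<'E'
from h import *
import pickle
f=grab_frame("wrist");save(f,"pics/w5.png");pickle.dump(f,open("w5.pkl","wb"))
x=np.array([-.170,-.985]);y=np.array([.985,-.170]);b=np.array([641.3,72.2]);print(proj(f,(*(b+38*x-134*y),80)))
u,v=map(int,proj(f,(*(b+38*x-134*y),80)))
v0=max(0,min(v-75,330));u0=max(0,u-90);print(u0,v0)
cv2.imwrite("pics/c6.png",cv2.resize(cv2.imread("pics/w5.png")[v0:v0+150,u0:u0+200],(800,600),interpolation=cv2.INTER_CUBIC))
E
```

```text
bedx -37.4 bedy -114.5 z 271.7 f fwd -0.1 lat 0.4 up 0.8 [ 1.799e+02 -1.000e-01  8.010e+01]
(np.float64(293.5253681449953), np.float64(293.79398303400484))
203 218
```

View pics/c6.png

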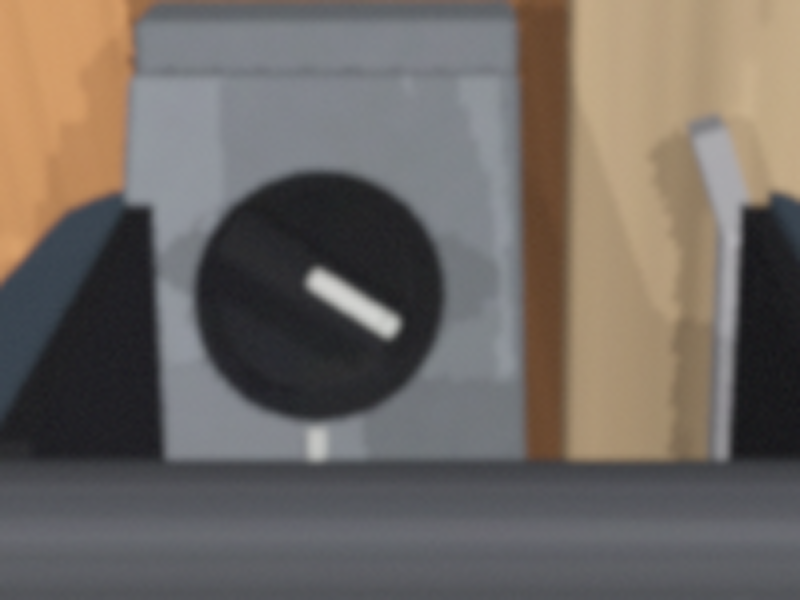

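The close crop shows the disc at (320,295), the white pointer line from (313,275) to (395,328), and the index mark at (317,440) on the hood side. So the knob needs roughly 57° clockwise.

```bash
python3 - <<'E'
from h import *
import pickle
fs={n:pickle.load(open(n+".pkl","rb")) for n in("w1","w5","side0","scene0")}
win={"w1":(235,280,298,326),"w5":(270,315,275,312),"side0":(298,318,222,248),"scene0":(305,328,225,255)}
D={}
for n,(a,b_,c_,d_) in win.items():
    I=fs[n]["color"].astype(float).min(2)[c_:d_,a:b_]
    W=np.clip(I-90,0,None); 
    if n[0]=="s":
        W=np.clip(I-140,0,None)
    ys,xs=np.mgrid[c_:d_,a:b_]; m=np.array([(W*xs).sum(),(W*ys).sum()])/W.sum()
    q=np.stack([xs.ravel()-m[0],ys.ravel()-m[1]]);C=(q*W.ravel())@q.T/W.sum();w,v=np.linalg.eigh(C);e=v[:,1]*np.sign(v[0,1])
    L=np.sqrt(12*w[1]);D[n]=(m,m-e*L/2,m+e*L/2);print(n,m.round(1),"len",L.round(1),(W>0).sum(),np.round(D[n][1],1),np.round(D[n][2],1))
def multi(l):
    A=0;B=0
    for o,d in l:
        M=np.eye(3)-np.outer(d,d);A=A+M;B=B+M@o
    return np.linalg.solve(A,B)
for S in (("w1","w5"),("w1","w5","side0"),("w5","side0"),("w5","scene0")):
    print(S,[np.round(multi([ray(fs[n],*D[n][k]) for n in S]),1) for k in range(3)])
# disc
for n,(a,b_,c_,d_) in {"w5":(248,318,255,328),"w1":(222,290,278,334)}.items():
    g=fs[n]["color"][c_:d_,a:b_]; m=(g.max(2)<75).astype(np.uint8)
    k=cv2.findContours(m,0,1)[0];k=max(k,key=cv2.contourArea);e=cv2.fitEllipse(cv2.convexHull(k));print(n,np.array(e[0])+(a,c_),e[1],e[2])
    D[n]=D[n]+(np.array(e[0])+(a,c_),)
print("disc",multi([ray(fs[n],*D[n][3]) for n in("w1","w5")]))
E
```

```text
w1 [257.4 311.7] len 19.5 124 [248.8 307. ] [266.  316.4]
w5 [293.7 294.1] len 35.2 278 [278.2 286. ] [309.3 302.2]
side0 [308.9 235.5] len 4.6 5 [307.7 237.5] [310.  233.5]
scene0 [316.9 235.9] len 24.1 43 [305.6 231.9] [328.3 239.9]
('w1', 'w5') [array([507.7,  74. , 119.3]), array([490.7,  68.8,  84.1]), array([522.2,  79. , 150. ])]
('w1', 'w5', 'side0') [array([503.4,  65.4,  99.6]), array([489.2,  65.8,  75.9]), array([516.2,  65.3, 121.5])]
('w5', 'side0') [array([504.6,  64.7, 101.2]), array([489.3,  66.1,  75.1]), array([518.1,  63.7, 124.8])]
('w5', 'scene0') [array([506.1,  68.2, 108.6]), array([481.9,  57.4,  91.3]), array([529.3,  79. , 126.1])]
w5 [282.36259079 291.5332222 ] (60.86674118041992, 61.793609619140625) 52.615264892578125
w1 [258.37384796 317.71509552] (57.51925277709961, 73.17097473144531) 151.9952850341797
disc [493.83019507  55.12979641  76.6436974 ]
```

```bash
python3 - <<'E'
from h import *
import pickle
fs={n:pickle.load(open(n+".pkl","rb")) for n in("w1","w5","side0","scene0")}
f=fs["w5"];D={}
for n,(a,b_,c_,d_) in {"w1":(240,276,300,322),"w5":(270,310,278,308),"side0":(303,316,226,243),"scene0":(308,324,226,245)}.items():
    I=fs[n]["color"][c_:d_,a:b_].astype(int).min(2); t=130
    k,l,st,_=cv2.connectedComponentsWithStats((I>t).astype(np.uint8)); i=1+np.argmax(st[1:,4])
    p=np.argwhere(l==i)[:,::-1]+(a,c_);r=cv2.minAreaRect(p.astype(np.float32));print(n,st[1:].tolist(),r);D[n]=p.mean(0)
def multi(l):
    A=0;B=0
    for o,d in l:
        M=np.eye(3)-np.outer(d,d);A=A+M;B=B+M@o
    return np.linalg.solve(A,B)
for S in (("w1","w5"),("w1","w5","side0"),("w5","side0"),("w5","scene0"),("w1","w5","side0","scene0")): print(S,np.round(multi([ray(fs[n],*D[n]) for n in S]),1))
x=np.array([-.170,-.985,0]);y=np.array([.985,-.170,0]);Z=np.array([0,0,1.])
nrm=Z*np.cos(np.pi/6)-x*.5
o,d=ray(f,282.4,291.5);oz,dz=ray(f,f["cx"],f["cy"]); F=cam(f)[0]
for px in(60.9,61.8): 
    C=o+d*(F*48/px)/(d@dz);print("disc by size",C.round(1),"view/normal angle",np.degrees(np.arccos(-d@nrm)))
E
```

```text
w1 [[9, 7, 18, 11, 77]] ((257.70001220703125, 311.6000671386719), (19.677398681640625, 4.0249223709106445), 26.56505012512207)
w5 [[10, 8, 23, 16, 143]] ((290.76922607421875, 293.34613037109375), (24.96150779724121, 5.824352264404297), 33.690067291259766)
side0 [[5, 7, 3, 5, 5]] ((309.2000427246094, 235.10003662109375), (0.4472135305404663, 4.4721360206604), 26.56505012512207)
scene0 [[0, 5, 10, 4, 23], [8, 11, 3, 4, 8], [14, 11, 2, 4, 5]] ((312.4538879394531, 232.3692626953125), (9.178570747375488, 2.3566598892211914), 7.125016689300537)
('w1', 'w5') [503.5  68.3 103.9]
('w1', 'w5', 'side0') [502.2  66.2  99.9]
('w5', 'side0') [502.4  65.9 100.5]
('w5', 'scene0') [499.3  63.2 110.9]
('w1', 'w5', 'side0', 'scene0') [500.9  64.6 105.8]
disc by size [502.3  86.2 142.6] view/normal angle 8.821787089707499
disc by size [502.9  87.9 147. ] view/normal angle 8.821787089707499
```

```bash
python3 - <<'E'
from h import *
import pickle
fs={n:pickle.load(open(n+".pkl","rb")) for n in("w1","w5","side0","scene0")}
f=fs["w5"]
def dark(n,a,b_,c_,d_,t=60):
    g=fs[n]["color"][c_:d_,a:b_]; m=(g.max(2)<t).astype(np.uint8)
    k=max(cv2.findContours(m,0,1)[0],key=cv2.contourArea);return np.array(cv2.boundingRect(k))+(a,c_,0,0)
print({n:dark(n,*w) for n,w in {"side0":(285,325,220,256),"scene0":(295,330,225,257),"w5":(248,318,255,328)}.items()})
x=np.array([-.170,-.985,0]);y=np.array([.985,-.170,0]);Z=np.array([0,0,1.]);nrm=Z*np.cos(np.pi/6)-x*.5;u=x*np.cos(np.pi/6)+Z*.5
# candidate heights: disc centre along w5 ray
for zc in (65,75,85):
    C=onz(f,282.4,291.5,zc); T=C+22*nrm
    print(zc,"C",C.round(1),"T w5",np.round(proj(f,T),1),"| side C,T",np.round(proj(fs["side0"],C),1),np.round(proj(fs["side0"],T),1),"| scene C,T",np.round(proj(fs["scene0"],C),1),np.round(proj(fs["scene0"],T),1),"| w1 C",np.round(proj(fs["w1"],C),1))
    def onpl(px): o,d=ray(f,*px); return o+d*(((T-o)@nrm)/(d@nrm))
    a,b=onpl((290.8-10.4,293.3-6.9)),onpl((290.8+10.4,293.3+6.9)); dd=b-a
    print("  len",np.linalg.norm(dd).round(1),"ang from uphill",np.degrees(np.arctan2(dd@y,dd@u)).round(1),"start rel T (y,u)",((a-T)@y).round(1),((a-T)@u).round(1), "disc dia",np.linalg.norm(onpl((282.4+30.6,291.5))-onpl((282.4-30.6,291.5))).round(1))
    # index mark direction: crop (317,440)
    Pn=C-5*nrm; o,d=ray(f,203+317/4,218+440/4); q=o+d*(((Pn-o)@nrm)/(d@nrm)); print("  idx rel (y,u)",((q-C)@y).round(1),((q-C)@u).round(1))
E
```

```text
{'side0': array([294, 228,  22,  23]), 'scene0': array([305, 236,  18,  16]), 'w5': array([253, 262,  60,  60])}
65 C [490.6  55.8  65. ] T w5 [280.7 288.4] | side C,T [304.1 241.6] [308.4 236.2] | scene C,T [311.6 244. ] [315.5 238.9] | w1 C [254.4 309.5]
  len 23.5 ang from uphill 56.4 start rel T (y,u) -0.3 -1.9 disc dia 57.3
  idx rel (y,u) 0.0 35.2
75 C [492.1  59.7  75. ] T w5 [280.6 288.3] | side C,T [305.7 239.2] [310.  233.7] | scene C,T [313.  241.6] [317.  236.4] | w1 C [253.4 309.9]
  len 22.9 ang from uphill 56.4 start rel T (y,u) -0.2 -1.7 disc dia 55.7
  idx rel (y,u) 0.0 34.2
85 C [493.6  63.7  85. ] T w5 [280.6 288.2] | side C,T [307.4 236.7] [311.7 231.2] | scene C,T [314.5 239.2] [318.5 233.9] | w1 C [252.4 310.3]
  len 22.2 ang from uphill 56.4 start rel T (y,u) -0.2 -1.6 disc dia 54.1
  idx rel (y,u) 0.0 33.3
```

```bash
python3 - <<'E'
from h import *
x=np.array([-.170,-.985,0]);y=np.array([.985,-.170,0]);Z=np.array([0,0,1.]);nrm=Z*np.cos(np.pi/6)-x*.5
T=np.array([493.9,70.2,93]); 
A=tgt(T+50*nrm,80.2,30);A[:3,:3]=A[:3,:3]@R.from_euler("z",-56.4,degrees=True).as_matrix()
row(cur(),A,12)
E
```

```text
12 x t [ 0.033 -0.219  1.199] w [ 0.0215 -0.0401 -0.0802]
```

>>> {"method": "move_arm", "body": {
  "plan": [
    {"tx": 0.03,"ty": -0.22,"tz": 1.2,"wx": 0.0215,"wy": -0.04,"wz": -0.08},
    {"tx": 0.03,"ty": -0.22,"tz": 1.2,"wx": 0.0215,"wy": -0.04,"wz": -0.08},
    {"tx": 0.03,"ty": -0.22,"tz": 1.2,"wx": 0.0215,"wy": -0.04,"wz": -0.08},
    {"tx": 0.03,"ty": -0.22,"tz": 1.2,"wx": 0.0215,"wy": -0.04,"wz": -0.08},
    {"tx": 0.03,"ty": -0.22,"tz": 1.2,"wx": 0.0215,"wy": -0.04,"wz": -0.08},
    {"tx": 0.03,"ty": -0.22,"tz": 1.2,"wx": 0.0215,"wy": -0.04,"wz": -0.08},
    {"tx": 0.03,"ty": -0.22,"tz": 1.2,"wx": 0.0215,"wy": -0.04,"wz": -0.08},
    {"tx": 0.03,"ty": -0.22,"tz": 1.2,"wx": 0.0215,"wy": -0.04,"wz": -0.08},
    {"tx": 0.03,"ty": -0.22,"tz": 1.2,"wx": 0.0215,"wy": -0.04,"wz": -0.08},
    {"tx": 0.03,"ty": -0.22,"tz": 1.2,"wx": 0.0215,"wy": -0.04,"wz": -0.08},
    {"tx": 0.03,"ty": -0.22,"tz": 1.2,"wx": 0.0215,"wy": -0.04,"wz": -0.08},
    {"tx": 0.03,"ty": -0.22,"tz": 1.2,"wx": 0.0215,"wy": -0.04,"wz": -0.08}
  ],
  "gripper": 4.4,
  "force": 15
}}

```text
time_s: 22.67
ee_pos: [498.2, 96.1, 133.6]
ee_rot: [-154.1, 15.9, 140.6]
force: [-0.5, 0.8, 0.1]
gripper_width: 43.8
gripper_force: 0.0
```

```bash
python3 - <<'E'
from h import *
import pickle
x=np.array([-.170,-.985,0]);y=np.array([.985,-.170,0]);Z=np.array([0,0,1.]);nrm=Z*np.cos(np.pi/6)-x*.5
T=np.array([493.9,70.2,93]); 
def G(h):
    A=tgt(T+h*nrm,80.2,30);A[:3,:3]=A[:3,:3]@R.from_euler("z",-56.4,degrees=True).as_matrix();return A
g=grab_frame("side");save(g,"pics/s6.png");pickle.dump(g,open("s6.pkl","wb"))
w=grab_frame("wrist");save(w,"pics/w6.png")
c=cur();print(c[:3,3],env.state()["gripper_width"])
row(c,G(50));row(G(50),G(-13),6)
a=cv2.resize(cv2.imread("pics/s6.png")[180:280,250:380],(390,300),interpolation=cv2.INTER_CUBIC);cv2.imwrite("pics/c7.png",np.hstack([a,cv2.resize(cv2.imread("pics/w6.png"),(400,300))]))
E
```

```text
[496.11617876  95.85551173 132.38776099] 44.293459049872716
1 x t [-0.321 -0.094 -0.306] w [-0.0059 -0.0027  0.0055]
6 x t [0.   0.   1.05] w [ 0. -0. -0.]
```

>>> {"method": "move_arm", "body": {
  "plan": [
    {"tx": -0.32,"ty": -0.09,"tz": 0.7,"wx": -0.006,"wy": -0.003,"wz": 0.0055},
    {"tx": 0,"ty": 0,"tz": 1.0,"wx": 0,"wy": 0,"wz": 0},
    {"tx": 0,"ty": 0,"tz": 1.0,"wx": 0,"wy": 0,"wz": 0},
    {"tx": 0,"ty": 0,"tz": 0.8,"wx": 0,"wy": 0,"wz": 0},
    {"tx": 0,"ty": 0,"tz": 0.5,"wx": 0,"wy": 0,"wz": 0},
    {"tx": 0,"ty": 0,"tz": 0.5,"wx": 0,"wy": 0,"wz": 0},
    {"tx": 0,"ty": 0,"tz": 0,"wx": 0,"wy": 0,"wz": 0},
    {"tx": 0,"ty": 0,"tz": 0,"wx": 0,"wy": 0,"wz": 0}
  ]
}}

```text
time_s: 23.43
ee_pos: [496.3, 69.7, 98.3]
ee_rot: [-154.8, 16.3, 139.9]
force: [0.2, 0.4, -0.6]
gripper_width: 44.0
gripper_force: 0.0
```

```bash
cat > kn.py <<'E'
from h import *
x=np.array([-.170,-.985,0]);y=np.array([.985,-.170,0]);Z=np.array([0,0,1.]);nrm=Z*np.cos(np.pi/6)-x*.5
T=np.array([493.9,70.2,93]);s=env.state();c=cur();d=c[:3,3]-T
print("tool-frame offset from T",(c[:3,:3].T@d).round(1),"f tool",(c[:3,:3].T@s["force"]).round(1),"tq tool",(c[:3,:3].T@s["torque"]).round(2),s["gripper_width"].round(1),s["gripper_force"])
F=tgt(T,80.2,30)[:3,:3];print("rel rot to final",R.from_matrix(F.T@c[:3,:3]).as_rotvec(degrees=True).round(2))
E
python3 kn.py
```

```text
Traceback (most recent call last):
  File "kn.py", line 4, in <module>
    print("tool-frame offset from T",(c[:3,:3].T@d).round(1),"f tool",(c[:3,:3].T@s["force"]).round(1),"tq tool",(c[:3,:3].T@s["torque"]).round(2),s["gripper_width"].round(1),s["gripper_force"])
                                                                                                                                                   ^^^^^^^^^^^^^^^^^^^^^^^^
AttributeError: 'float' object has no attribute 'round'
```

```bash
sed -i 's/s\["gripper_width"\].round(1)/s["gripper_width"]/' kn.py; python3 kn.py
```

```text
tool-frame offset from T [-3.6 -0.8 -4.6] f tool [0.3 0.6 0.3] tq tool [-0.34  0.13  0.03] 44.03091455760837 0.0
rel rot to final [ -0.39   0.12 -56.  ]
```

>>> {"method": "move_arm", "body": {
  "plan": [
    {"tx": 0.18,"ty": 0.08,"tz": 0.2,"wx": 0,"wy": 0,"wz": 0},
    {"tx": 0.18,"ty": 0,"tz": 0.3,"wx": 0,"wy": 0,"wz": 0},
    {"tx": 0,"ty": 0,"tz": 0.3,"wx": 0,"wy": 0,"wz": 0},
    {"tx": 0,"ty": 0,"tz": 0.3,"wx": 0,"wy": 0,"wz": 0},
    {"tx": 0,"ty": 0,"tz": 0,"wx": 0,"wy": 0,"wz": 0}
  ]
}}

```text
time_s: 23.85
ee_pos: [492.8, 67.0, 86.9]
ee_rot: [-154.7, 16.3, 140.0]
force: [-0.7, -0.0, -0.3]
gripper_width: 43.9
gripper_force: 0.0
```

>>> {"method": "move_arm", "body": {
  "plan": [
    {"tx": 0,"ty": 0,"tz": 0.2,"wx": 0,"wy": 0,"wz": 0},
    {"tx": 0,"ty": 0,"tz": 0.2,"wx": 0,"wy": 0,"wz": 0},
    {"tx": 0,"ty": 0,"tz": 0.1,"wx": 0,"wy": 0,"wz": 0},
    {"tx": 0,"ty": 0,"tz": 0,"wx": 0,"wy": 0,"wz": 0}
  ]
}}

```text
time_s: 24.18
ee_pos: [492.7, 64.7, 82.9]
ee_rot: [-154.8, 16.3, 140.0]
force: [0.6, 0.1, -0.4]
gripper_width: 44.2
gripper_force: 0.0
```

```bash
python3 kn.py
```

```text
tool-frame offset from T [ 0.3 -0.1 11.6] f tool [-0.2  0.6  0.3] tq tool [-0.37  0.08  0.06] 44.15287015557331 0.0
rel rot to final [ -0.37   0.11 -56.03]
```

Now close gently (low force, so the fingers centre on the bar).

>>> {"method": "move_arm", "body": {
  "plan": [
    {"tx": 0,"ty": 0,"tz": 0.05,"wx": 0,"wy": 0,"wz": 0},
    {"tx": 0,"ty": 0,"tz": 0,"wx": 0,"wy": 0,"wz": 0},
    {"tx": 0,"ty": 0,"tz": 0,"wx": 0,"wy": 0,"wz": 0},
    {"tx": 0,"ty": 0,"tz": 0,"wx": 0,"wy": 0,"wz": 0},
    {"tx": 0,"ty": 0,"tz": 0,"wx": 0,"wy": 0,"wz": 0},
    {"tx": 0,"ty": 0,"tz": 0,"wx": 0,"wy": 0,"wz": 0},
    {"tx": 0,"ty": 0,"tz": 0,"wx": 0,"wy": 0,"wz": 0}
  ],
  "gripper": 0.6,
  "force": 12
}}

```text
time_s: 24.77
ee_pos: [493.1, 64.7, 82.7]
ee_rot: [-154.8, 16.3, 140.0]
force: [1.0, 1.0, -0.2]
gripper_width: 13.3
gripper_force: 12.0
```

```bash
python3 kn.py
```

```text
tool-frame offset from T [ 0.1  0.3 11.7] f tool [-0.   1.4 -0.4] tq tool [-0.45  0.07  0.  ] 13.323733771970378 11.992141753435135
rel rot to final [ -0.43   0.12 -56.02]
```

>>> {"method": "move_arm", "body": {
  "plan": [
    {"tx": 0,"ty": 0,"tz": 0,"wx": 0,"wy": 0,"wz": 0.06},
    {"tx": 0,"ty": 0,"tz": 0,"wx": 0,"wy": 0,"wz": 0.06},
    {"tx": 0,"ty": 0,"tz": 0,"wx": 0,"wy": 0,"wz": 0.06},
    {"tx": 0,"ty": 0,"tz": 0,"wx": 0,"wy": 0,"wz": 0.06},
    {"tx": 0,"ty": 0,"tz": 0,"wx": 0,"wy": 0,"wz": 0.06},
    {"tx": 0,"ty": 0,"tz": 0,"wx": 0,"wy": 0,"wz": 0.06},
    {"tx": 0,"ty": 0,"tz": 0,"wx": 0,"wy": 0,"wz": 0.06},
    {"tx": 0,"ty": 0,"tz": 0,"wx": 0,"wy": 0,"wz": 0.06},
    {"tx": 0,"ty": 0,"tz": 0,"wx": 0,"wy": 0,"wz": 0.06},
    {"tx": 0,"ty": 0,"tz": 0,"wx": 0,"wy": 0,"wz": 0.06}
  ],
  "force": 20
}}

```text
time_s: 25.6
ee_pos: [492.6, 64.5, 82.8]
ee_rot: [-168.4, 27.6, 104.6]
force: [-0.3, -0.7, 1.5]
gripper_width: 12.9
gripper_force: 20.0
```

```bash
python3 kn.py
```

```text
tool-frame offset from T [ 0.1 -0.3 11.7] f tool [-1.2 -0.7 -0.9] tq tool [-0.09  0.19  0.01] 12.901656402329342 19.986949861049652
rel rot to final [ -0.31   0.19 -21.49]
```

>>> {"method": "move_arm", "body": {
  "plan": [
    {"tx": 0,"ty": 0,"tz": 0,"wx": 0,"wy": 0,"wz": 0.06},
    {"tx": 0,"ty": 0,"tz": 0,"wx": 0,"wy": 0,"wz": 0.06},
    {"tx": 0,"ty": 0,"tz": 0,"wx": 0,"wy": 0,"wz": 0.06},
    {"tx": 0,"ty": 0,"tz": 0,"wx": 0,"wy": 0,"wz": 0.06},
    {"tx": 0,"ty": 0,"tz": 0,"wx": 0,"wy": 0,"wz": 0.06},
    {"tx": 0,"ty": 0,"tz": 0,"wx": 0,"wy": 0,"wz": 0.04},
    {"tx": 0,"ty": 0,"tz": 0,"wx": 0,"wy": 0,"wz": 0.02},
    {"tx": 0,"ty": 0,"tz": 0,"wx": 0,"wy": 0,"wz": 0},
    {"tx": 0,"ty": 0,"tz": 0,"wx": 0,"wy": 0,"wz": 0}
  ]
}}

```text
time_s: 26.35
ee_pos: [492.3, 64.5, 82.8]
ee_rot: [-179.6, 29.8, 81.4]
force: [-2.0, 0.7, 2.9]
gripper_width: 13.2
gripper_force: 20.0
```

```bash
python3 kn.py
```

```text
tool-frame offset from T [-0.1 -0.6 11.8] f tool [-1.1 -2.1 -2.7] tq tool [0.34 0.01 0.06] 13.169122834204575 19.99396562576294
rel rot to final [-0.24  0.24 -1.05]
```

>>> {"method": "move_arm", "body": {
  "plan": [
    {"tx": 0,"ty": 0,"tz": 0,"wx": 0,"wy": 0,"wz": 0.018},
    {"tx": 0,"ty": 0,"tz": 0,"wx": 0,"wy": 0,"wz": 0},
    {"tx": 0,"ty": 0,"tz": 0,"wx": 0,"wy": 0,"wz": 0}
  ]
}}

```text
time_s: 26.6
ee_pos: [492.3, 64.4, 82.8]
ee_rot: [179.8, 29.8, 80.2]
force: [-3.2, 1.4, 4.6]
gripper_width: 13.0
gripper_force: 20.0
```

>>> {"method": "move_arm", "body": {
  "plan": [
    {"tx": 0,"ty": 0,"tz": 0,"wx": 0,"wy": 0,"wz": 0},
    {"tx": 0,"ty": 0,"tz": 0,"wx": 0,"wy": 0,"wz": 0},
    {"tx": 0,"ty": 0,"tz": 0,"wx": 0,"wy": 0,"wz": 0},
    {"tx": 0,"ty": 0,"tz": 0,"wx": 0,"wy": 0,"wz": 0},
    {"tx": 0,"ty": 0,"tz": -1.0,"wx": 0,"wy": 0,"wz": 0},
    {"tx": 0,"ty": 0,"tz": -2.0,"wx": 0,"wy": 0,"wz": 0},
    {"tx": 0,"ty": 0,"tz": -3.0,"wx": 0,"wy": 0,"wz": 0},
    {"tx": 0,"ty": 0,"tz": -3.0,"wx": 0,"wy": 0,"wz": 0}
  ],
  "gripper": 5.0
}}

```text
time_s: 27.27
ee_pos: [499.7, 109.1, 161.9]
ee_rot: [179.8, 29.7, 80.2]
force: [0.6, -0.2, 0.9]
gripper_width: 50.0
gripper_force: 0.0
```

```bash
python3 kn.py; python3 - <<'E'
from h import *
x=np.array([-.170,-.985]);y=np.array([.985,-.170]);b=np.array([641.3,72.2])
P=b-20*x-150*y; row(cur(),tgt((*P,300),80.2,0),8)
E
```

```text
tool-frame offset from T [ -0.   -0.5 -79.4] f tool [-0.6  0.6 -0.7] tq tool [-0.07  0.31  0.13] 50.034174490098934 0.0
rel rot to final [-0.23  0.25 -0.01]
8 x t [-0.409 -0.048 -1.7  ] w [0.0005 0.0649 0.0002]
```

>>> {"method": "move_arm", "body": {
  "plan": [
    {"tx": -0.41,"ty": -0.05,"tz": -1.7,"wx": 0,"wy": 0.065,"wz": 0},
    {"tx": -0.41,"ty": -0.05,"tz": -1.7,"wx": 0,"wy": 0.065,"wz": 0},
    {"tx": -0.41,"ty": -0.05,"tz": -1.7,"wx": 0,"wy": 0.065,"wz": 0},
    {"tx": -0.41,"ty": -0.05,"tz": -1.7,"wx": 0,"wy": 0.065,"wz": 0},
    {"tx": -0.41,"ty": -0.05,"tz": -1.7,"wx": 0,"wy": 0.065,"wz": 0},
    {"tx": -0.41,"ty": -0.05,"tz": -1.7,"wx": 0,"wy": 0.065,"wz": 0},
    {"tx": -0.41,"ty": -0.05,"tz": -1.7,"wx": 0,"wy": 0.065,"wz": 0},
    {"tx": -0.41,"ty": -0.05,"tz": -1.7,"wx": 0,"wy": 0.065,"wz": 0},
    {"tx": 0,"ty": 0,"tz": 0,"wx": 0,"wy": 0,"wz": 0},
    {"tx": 0,"ty": 0,"tz": 0,"wx": 0,"wy": 0,"wz": 0}
  ],
  "gripper": 9.0
}}

```text
time_s: 28.1
ee_pos: [496.9, 116.3, 300.3]
ee_rot: [179.6, -0.1, 80.3]
force: [0.3, -0.2, -0.6]
gripper_width: 89.9
gripper_force: 0.0
```

```bash
cat > chk.py <<'E'
from h import *
import pickle
f=grab_frame("wrist");save(f,"pics/w7.png");pickle.dump(f,open("w7.pkl","wb"))
x=np.array([-.170,-.985,0]);y=np.array([.985,-.170,0]);Z=np.array([0,0,1.]);nrm=Z*np.cos(np.pi/6)-x*.5;u=x*np.cos(np.pi/6)+Z*.5
T=np.array([493.9,70.2,93])
tu,tv=proj(f,T);print("T",tu,tv,"expected idx",proj(f,T-27*nrm+34*u))
a,c=int(tu)-40,int(tv)-30;I=f["color"][c:c+100,a:a+80].astype(int).min(2)
k,l,st,ce=cv2.connectedComponentsWithStats((I>150).astype(np.uint8))
for i in range(1,k):
    if st[i,4]<15: continue
    p=np.argwhere(l==i)[:,::-1]+(a,c);m=p.mean(0);print(st[i],m.round(1),cv2.minAreaRect(p.astype(np.float32)))
    for nm,h in(("top",0),("panel",-32)):
        o,d=ray(f,*m);q=o+d*(((T+h*nrm-o)@nrm)/(d@nrm))-T;print("  ",nm,"y,u",(q@y).round(2),(q@u).round(2))
    q=p-m;w,v=np.linalg.eigh(q.T@q);e=v[:,1]*np.sign(v[1,1]);A=[]
    for s in(-8,8):
        o,d=ray(f,*(m+s*e));A.append(o+d*(((T-o)@nrm)/(d@nrm)))
    dd=A[1]-A[0];print("   line angle from uphill",np.degrees(np.arctan2(dd@y,dd@u)).round(2))
E
python3 chk.py
```

```text
T 317.4541113867858 259.0631236494625 expected idx (np.float64(317.2609781640566), np.float64(297.442086608698))
[ 38  29   5  23 111] [317. 269.] ((317.0, 269.0), (22.0, 4.0), 90.0)
   top y,u -0.46 9.81
   panel y,u 0.02 3.75
   line angle from uphill 0.21
[37 66  7 17 93] [317.1 302.3] ((317.0, 303.0), (16.0, 6.0), 90.0)
   top y,u -0.62 41.76
   panel y,u -0.15 38.33
   line angle from uphill -0.66
[  0  89  51   4 162] [301.3 319.2] ((302.0, 319.5), (3.0, 50.0), 90.0)
   top y,u -15.48 57.46
   panel y,u -16.24 55.32
   line angle from uphill -89.45
```

Pointer (u=317.0, 0.2°) lines up with the index (u=317.1). Now checking that the tile stayed home, from low in front.

```bash
python3 - <<'E'
from h import *
x=np.array([-.170,-.985]);y=np.array([.985,-.170]);b=np.array([641.3,72.2])
A=tgt((*(b-90*x-60*y),260),80.2,20);B=tgt((*(b-107*x),150),80.2,40); row(cur(),A,6);row(A,B,6)
E
```

```text
6 x t [1.264 1.505 0.478] w [ 0.0008 -0.0583  0.0002]
6 x t [1.125 1.    1.487] w [-0.     -0.0582  0.    ]
```

>>> {"method": "move_arm", "body": {
  "plan": [
    {"tx": 1.26,"ty": 1.5,"tz": 0.48,"wx": 0,"wy": -0.058,"wz": 0},
    {"tx": 1.26,"ty": 1.5,"tz": 0.48,"wx": 0,"wy": -0.058,"wz": 0},
    {"tx": 1.26,"ty": 1.5,"tz": 0.48,"wx": 0,"wy": -0.058,"wz": 0},
    {"tx": 1.26,"ty": 1.5,"tz": 0.48,"wx": 0,"wy": -0.058,"wz": 0},
    {"tx": 1.26,"ty": 1.5,"tz": 0.48,"wx": 0,"wy": -0.058,"wz": 0},
    {"tx": 1.26,"ty": 1.5,"tz": 0.48,"wx": 0,"wy": -0.058,"wz": 0},
    {"tx": 1.12,"ty": 1.0,"tz": 1.49,"wx": 0,"wy": -0.058,"wz": 0},
    {"tx": 1.12,"ty": 1.0,"tz": 1.49,"wx": 0,"wy": -0.058,"wz": 0},
    {"tx": 1.12,"ty": 1.0,"tz": 1.49,"wx": 0,"wy": -0.058,"wz": 0},
    {"tx": 1.12,"ty": 1.0,"tz": 1.49,"wx": 0,"wy": -0.058,"wz": 0},
    {"tx": 1.12,"ty": 1.0,"tz": 1.49,"wx": 0,"wy": -0.058,"wz": 0},
    {"tx": 1.12,"ty": 1.0,"tz": 1.49,"wx": 0,"wy": -0.058,"wz": 0}
  ]
}}

```text
time_s: 29.15
ee_pos: [659.6, 179.4, 147.5]
ee_rot: [179.8, 40.1, 80.4]
force: [-0.0, -0.5, 0.1]
gripper_width: 89.7
gripper_force: 0.0
```

```bash
python3 st.py; python3 - <<'E'
from h import *
f=grab_frame("wrist");save(f,"pics/w8.png")
s=env.state();x=np.array([-.170,-.985]);b=np.array([641.3,72.2])
for bx in(60,93,103,106,110,120): print(bx,np.round(proj(f,(*(b+bx*x),36)),1),np.round(proj(f,(*(b+bx*x),20)),1))
u=int(proj(f,(*(b+106*x),36))[0]);v=int(proj(f,(*(b+106*x),36))[1])
for vv in range(v-14,v+26): print(vv,f["color"][vv,u-12:u+13].mean(0).round().astype(int),"bedx@36 %.1f"%((onz(f,u,vv,36)[:2]-b)@x),"@20 %.1f"%((onz(f,u,vv,20)[:2]-b)@x))
E
```

```text
bedx -108.7 bedy -0.2 z 147.5 f fwd 0.5 lat 0.1 up 0.1 [179.8  40.1  80.4]
60 [313.4 273.7] [313.4 259.3]
93 [313.3 289.9] [313.3 276.1]
103 [313.3 294.4] [313.2 280.8]
106 [313.3 295.7] [313.2 282.2]
110 [313.3 297.5] [313.2 284. ]
120 [313.2 301.7] [313.2 288.4]
281 [180 156 124] bedx@36 74.3 @20 103.3
282 [167 137 107] bedx@36 76.3 @20 105.5
283 [148 109  82] bedx@36 78.4 @20 107.7
284 [138  88  64] bedx@36 80.4 @20 109.9
285 [136  83  59] bedx@36 82.5 @20 112.2
286 [135  83  59] bedx@36 84.6 @20 114.4
287 [136  83  58] bedx@36 86.7 @20 116.7
288 [136  83  58] bedx@36 88.8 @20 119.0
289 [136  83  59] bedx@36 91.0 @20 121.4
290 [137  83  59] bedx@36 93.1 @20 123.7
291 [141  89  65] bedx@36 95.3 @20 126.1
292 [152 107  87] bedx@36 97.5 @20 128.4
293 [163 136 123] bedx@36 99.7 @20 130.8
294 [171 161 152] bedx@36 102.0 @20 133.3
295 [179 177 170] bedx@36 104.2 @20 135.7
296 [188 187 180] bedx@36 106.5 @20 138.2
297 [192 191 184] bedx@36 108.8 @20 140.7
298 [189 188 180] bedx@36 111.1 @20 143.2
299 [184 183 176] bedx@36 113.5 @20 145.7
300 [181 181 174] bedx@36 115.8 @20 148.3
301 [181 180 173] bedx@36 118.2 @20 150.9
302 [181 180 173] bedx@36 120.6 @20 153.5
303 [181 181 173] bedx@36 123.0 @20 156.1
304 [181 180 173] bedx@36 125.5 @20 158.7
305 [181 180 173] bedx@36 128.0 @20 161.4
306 [181 181 173] bedx@36 130.4 @20 164.1
307 [182 181 173] bedx@36 133.0 @20 166.8
308 [181 181 173] bedx@36 135.5 @20 169.6
309 [182 181 173] bedx@36 138.1 @20 172.4
310 [182 181 174] bedx@36 140.7 @20 175.2
311 [182 181 174] bedx@36 143.3 @20 178.0
312 [181 181 173] bedx@36 145.9 @20 180.8
313 [181 181 173] bedx@36 148.6 @20 183.7
314 [181 180 173] bedx@36 151.3 @20 186.6
315 [181 181 173] bedx@36 154.0 @20 189.6
316 [181 181 173] bedx@36 156.7 @20 192.5
317 [178 178 170] bedx@36 159.5 @20 195.5
318 [170 169 162] bedx@36 162.3 @20 198.6
319 [157 157 150] bedx@36 165.1 @20 201.6
320 [150 150 143] bedx@36 167.9 @20 204.7
```

```bash
python3 - <<'E'
from h import *
f=grab_frame("wrist");x=np.array([-.170,-.985]);y=np.array([.985,-.170]);b=np.array([641.3,72.2])
c=f["color"]
for by in(-15,15,55):
    u,v=proj(f,(*(b-85*x+by*y),20));u=int(u);print("bed end predicted",by,u,round(v,1))
    g=[c[vv,u-3:u+4].mean(0).round().astype(int).tolist() for vv in range(int(v)-7,int(v)+8)];print([(int(v)-7+i,k[0]-k[2]) for i,k in enumerate(g)], "mm/row",((onz(f,u,int(v)+1,20)-onz(f,u,int(v),20))[:2]@x).round(2))
    print("measured tail lower/upper rows", [ (round((onz(f,313,r,z)[:2]-b)@x,1)) for r,z in((282.8,20),(298.4,36))])
E
```

```text
bed end predicted -15 293 153.4
[(146, 49), (147, 49), (148, 50), (149, 50), (150, 50), (151, 51), (152, 52), (153, 53), (154, 52), (155, 52), (156, 51), (157, 51), (158, 52), (159, 51), (160, 52)] mm/row 0.9
measured tail lower/upper rows [np.float64(95.7), np.float64(99.3)]
bed end predicted 15 338 153.8
[(146, 50), (147, 50), (148, 50), (149, 50), (150, 49), (151, 50), (152, 51), (153, 52), (154, 52), (155, 51), (156, 51), (157, 51), (158, 50), (159, 51), (160, 50)] mm/row 0.9
measured tail lower/upper rows [np.float64(95.7), np.float64(99.3)]
bed end predicted 55 398 154.2
[(147, 50), (148, 50), (149, 50), (150, 50), (151, 50), (152, 51), (153, 52), (154, 52), (155, 52), (156, 52), (157, 51), (158, 51), (159, 51), (160, 50), (161, 51)] mm/row 0.9
measured tail lower/upper rows [np.float64(95.7), np.float64(99.3)]
```

```bash
python3 - <<'E'
from h import *
f=grab_frame("wrist");save(f,"pics/w9.png");x=np.array([-.170,-.985]);y=np.array([.985,-.170]);b=np.array([641.3,72.2])
c=f["color"].astype(int);print(env.state()["qvel"].round(2))
for vv in list(range(112,152,2)): print(vv,(c[vv,305:321].mean(0).round().astype(int)).tolist(),end=" ")
print()
for r in range(278,302): print(r,c[r,300:326].mean(0).round().astype(int).tolist(),"@36 %.1f @20 %.1f"%tuple((onz(f,313,r,z)[:2]-b)@x for z in(36,20)))
print([ (k,np.round(proj(f,(*(b+k*x),20)),1)[1]) for k in(-85,40,93)])
E
```

```text
[-1.08 -5.04 -1.93 -0.53  1.08 -0.16]
112 [114, 78, 53] 114 [114, 78, 53] 116 [114, 79, 53] 118 [114, 79, 53] 120 [114, 79, 53] 122 [115, 79, 53] 124 [116, 80, 53] 126 [116, 80, 53] 128 [116, 80, 53] 130 [117, 82, 54] 132 [129, 102, 76] 134 [153, 132, 104] 136 [158, 137, 108] 138 [160, 139, 110] 140 [162, 140, 111] 142 [163, 141, 112] 144 [164, 142, 113] 146 [165, 143, 114] 148 [166, 144, 114] 150 [175, 152, 121] 
278 [186, 163, 131] @36 59.5 @20 88.2
279 [186, 163, 131] @36 61.4 @20 90.3
280 [186, 163, 131] @36 63.4 @20 92.4
281 [186, 163, 131] @36 65.3 @20 94.6
282 [186, 163, 131] @36 67.3 @20 96.7
283 [186, 163, 131] @36 69.3 @20 98.9
284 [186, 162, 130] @36 71.3 @20 101.1
285 [181, 156, 124] @36 73.4 @20 103.3
286 [167, 138, 107] @36 75.4 @20 105.5
287 [148, 108, 81] @36 77.5 @20 107.7
288 [137, 88, 63] @36 79.5 @20 110.0
289 [135, 83, 59] @36 81.6 @20 112.3
290 [135, 82, 59] @36 83.8 @20 114.6
291 [135, 82, 58] @36 85.9 @20 116.9
292 [135, 83, 58] @36 88.1 @20 119.2
293 [135, 83, 58] @36 90.2 @20 121.6
294 [136, 83, 58] @36 92.4 @20 123.9
295 [140, 87, 63] @36 94.6 @20 126.3
296 [148, 101, 80] @36 96.9 @20 128.8
297 [159, 130, 114] @36 99.1 @20 131.2
298 [169, 156, 146] @36 101.4 @20 133.7
299 [178, 174, 167] @36 103.7 @20 136.2
300 [187, 186, 178] @36 106.0 @20 138.7
301 [192, 192, 184] @36 108.3 @20 141.2
[(-85, np.float64(151.4)), (40, np.float64(252.4)), (93, np.float64(280.2))]
```

>>> {"method": "move_arm", "body": {
  "plan": [
    {"tx": 0,"ty": 0,"tz": -2,"wx": 0,"wy": 0,"wz": 0},
    {"tx": 0,"ty": 0,"tz": 0,"wx": 0,"wy": 0,"wz": 0},
    {"tx": 0,"ty": 0,"tz": 0,"wx": 0,"wy": 0,"wz": 0},
    {"tx": 0,"ty": 0,"tz": 0,"wx": 0,"wy": 0,"wz": 0}
  ]
}}

```text
time_s: 29.63
ee_pos: [661.7, 190.1, 167.2]
ee_rot: [179.5, 39.7, 80.0]
force: [-0.8, -0.5, -0.1]
gripper_width: 90.2
gripper_force: 0.0
```

```bash
python3 -c "
from workcell import env
print(env.job_done())"
```

```text
the job is handed in; nothing more can be done
None
```

The job is handed in at about 30 s: the tile was felt against the hidden stop at about 8.6 N, a last look put its tail within about 1 mm of that spot (camera good to about 3 mm), and the focus knob's pointer reads 0.2° from straight uphill, level with the white mark.

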